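# Pack and lock the specimen carrier

### The arm

A 7-joint arm with a two-finger parallel gripper is mounted at the origin on the work surface. World frame = base frame: x ahead of the robot, y to its left, z up, the work surface at z = 0. Lengths are in m, angles in rad, forces in N, time in s.
With the tool pointing down it reaches from about 0.425 to 0.875 m from the base axis. Payload 4.7 kg.
Tool frame: the origin (TCP) lies where the fingers leave the gripper's body, on its centre line; the fingertips stand 70 mm ahead of it and the grasp point (between the pads) lies 51 mm ahead of it; z points along the fingers, y is the line along which they close (so a half turn about z gives the same grasp; the last joint's range is limited). The gripper opens to 87 mm and grips with 3 to 60 N. Pads are 19 mm wide; open, the fingers measure 117 mm over their backs; the gripper's body (75 mm by 190 mm) begins 51 mm behind the grasp point.
Start: joints at [-1.131, 0.321, -0.07, 1.45, 0.023, 1.371, -0.057], TCP at [0.269, 0.592, 0.292] pointing down, gripper open.
Joint ranges: [-2.86, 2.86], [-0.3, 2.09], [-1.38, 1.24], [0.06, 2.45], [-1.56, 4.7], [0.09, 2.05], [-2.69, 2.69]. Speed limits (rad/s): [2.57, 2.57, 3.14, 3.14, 3.14, 3.14, 3.14].

### API

Orientations are given as a rotation vector (axis times angle).
In Python, from bench import get_state, get_image, get_calibration, close_job gives the robot as it stands.
- The arm moves only by the tool send_rows, never from a script. Its argument "rows" is a list of rows, each an object of numbers: "hand": the finger opening in mm, from 0 to 87; "x", "y", "z": the shift along the world's x, y, z in mm; "roll": the turn about the world's z in degrees. A call has 1 to 10 rows; each row shifts and turns the commanded pose from where the row before left it; what a row does not reach is not made up. A row lasts 1/10 s, in which the tool goes at most 50 mm and 8.59 degrees, less where a joint would pass 70% of its speed; a pose out of reach is approached as far as the arm can. A call is refused whole if a number of a shift passes 50 or a number of a turn 8.59, either way. A call with a gripper value outside its range is refused whole. The fingers move at their own pace and stop on an object; "force" is the grip in N (left out, the last holds). Time passes only in rows, so rows that do not move let the fingers close. It gives the time, the measured TCP pose, the force, the opening and the grip force at its end, in the units of the state.
- get_state(): the state, without advancing time (a new reading comes with each control period).
- get_image(name): name is "scene" or "side" or "wrist"; returns the picture (400x640x3 uint8, blue, green, red); there is no depth.
- get_calibration(name): a dict with "mtx" (3x3 intrinsics, pixels), "world_from_camera" (4x4, takes a point from camera to world coordinates). Camera axes: x right, y down, z forward; pixel columns grow to the right and rows downward; lengths in m; the calibration is good to about 2 mm. A picture is of the moment at which its call begins: read the wrist's pose just before it. get_calibration takes no time and is no camera call; for the wrist camera it gives the pose at the moment of the call.
- close_job(): hands the job in; it is judged then, once.
The state is a dict: "time": time; "joint_positions": joint angles; "qd": joint speeds; "joint_torque": joint torques, N m; "position": TCP position; "tool_rot": TCP orientation; "ft_force": force on the tool from outside, world axes, zero at the start; "torque": the same for the moment, N m; "grip_width": opening from 0.0 (shut) to 1.0 (fully open); "grip_force": force on a finger pad.
Only numpy, scipy, OpenCV 4.12 (cv2) and the standard library are available. Lean on these libraries where they do the work, as an engineer would, in place of code of your own. Each camera call takes 0.05 s, during which the arm holds its last target. There are 200 camera calls.

### The job

Pack the specimen carrier by the centrifuge: slide its red lock bar all the way clear of the steel hasp, swing the hasp down off the lid and open the blue lid wide. Stand every specimen cup from the bench upright in the carrier, green caps on the green mat and orange caps on the orange mat, setting them down and not dropping them, and leave the bottle, the slide box and the tube rack where they are. Then shut the lid fully, swing the hasp back over it and slide the lock bar fully home again.

Things in the scene. Friction and masses are not known exactly. Their poses are not given: they have to be found in the camera images.
- carrier: the specimen carrier, fixed to the bench: open grey box, outside 290 mm (x) by 180 mm (y), rim 90 mm high, walls and floor 6 mm thick, split at x = 0 by a partition 5 mm thick whose top is 36 mm above the bench. Origin: centre of its underside; x runs along the lid hinge, the hinge is on its +y side, hasp, lock bar and lid grip bar are on its -y side; z up. The directions below are in this frame
- mat_green: green mat, 120 (x) by 160 (y) by 2 mm, fixed on the floor of one of the two compartments (left or right varies), axes parallel to the carrier's. Origin: centre of its underside, 6 mm above the bench. Each compartment is 136 by 168 mm and holds two cups, e.g. 42 mm either side of the mat's centre along y
- mat_orange: orange mat in the other compartment, otherwise like the green one
- lock_bar (a joint): travel of the red lock bar, m: 0 = fully home, across the outside of the hasp plate, so that the hasp cannot swing out; 0.075 = end stop. From 0.064 on it is clear of the hasp. It slides along the carrier's +x with about 2 N of friction and stays where it is left
- lock_tab (a point): centre of the top end of the lock bar's upright red tab, 144 mm above the bench; the tab is 10 mm thick along the carrier's x and 24 mm along y, and stands free for the upper 45 mm
- hasp (a joint): angle of the hasp, rad: 0 = upright, its lip hooked over the yellow catch on the lid; it swings outward (towards the carrier's -y) and down to a stop at 1.05. It clears the lid from about 0.5. Light friction (about 1 N at the loop) holds it where it is left
- hasp_loop (a point): middle of the round cross-bar of the hasp's steel loop; the bar is 10 mm in diameter, runs along the carrier's x, with 50 mm clear between the loop's two arms; it is 115 mm from the hinge and 160 mm above the bench when upright. The lip lies about 47 mm nearer the hinge than the cross-bar and reaches 30 mm towards the carrier's +y when upright
- hasp_hinge (a point): point on the hasp's hinge axis (parallel to the carrier's x) in the plane of the middle of the loop, 45 mm above the bench
- lid (a joint): angle of the lid, rad: 0 = shut, opens upward to a stop at 1.95 (leaning back past upright). The stiff hinge holds the lid at any angle; moving it takes about 3 to 4 N at the grip bar
- lid_bar (a point): middle of the black round grip bar that juts out in front of the lid's free edge; the bar is 10 mm in diameter, runs along the carrier's x, 66 mm clear between its two brackets, 30 mm clear between the bar and the lid's edge; 95 mm above the bench when the lid is shut; 218 mm from the hinge
- lid_hinge (a point): point on the lid's hinge axis (parallel to the carrier's x) in the plane of the middle of the grip bar, 91 mm above the bench
- cup_green_1: specimen cup: squat white cylinder 56 mm in diameter with a green screw cap of the same diameter, 54 mm tall in all, of which the cap is the top 17 mm; about 90 g. Origin: centre of its underside; z up its axis. None if absent in this run
- cup_green_2: specimen cup: squat white cylinder 56 mm in diameter with a green screw cap of the same diameter, 54 mm tall in all, of which the cap is the top 17 mm; about 90 g. Origin: centre of its underside; z up its axis. None if absent in this run
- cup_orange_1: specimen cup: squat white cylinder 56 mm in diameter with an orange screw cap of the same diameter, 54 mm tall in all, of which the cap is the top 17 mm; about 90 g. Origin: centre of its underside; z up its axis. None if absent in this run
- cup_orange_2: specimen cup: squat white cylinder 56 mm in diameter with an orange screw cap of the same diameter, 54 mm tall in all, of which the cap is the top 17 mm; about 90 g. Origin: centre of its underside; z up its axis. None if absent in this run
- bottle: bystander: plastic bottle, 66 mm in diameter, 150 mm tall, white cap. Origin: centre of its underside
- slide_box: bystander: black and red slide storage box, 80 by 140 by 60 mm. Origin: centre of its underside
- tube_rack: bystander: green rack of capped tubes, 100 by 180 mm, 109 mm tall. Origin: centre of its underside

How it is judged:
By the outcome, as a careful person would: the job done as asked, in the order asked, and still so for the second after the job is handed in, with the robot touching nothing.
Of cup_green_1, cup_green_2, cup_orange_1, cup_orange_2 only 2 to 4 are there at a start; the rules pass over those that are not, and their reading is None.
At some moment in a run one of cup_green_1, cup_green_2, cup_orange_1, cup_orange_2 may be knocked a few centimetres aside while the robot is not near it.
It also fails if it takes over 208 s, if anything falls off the work surface, if the arm or the gripper's body presses on something with over 40 N, if the wrist force passes 120 N, or if a joint passes its speed limit or range.

## Working session

There is one attempt and no reset: what is moved stays moved. The work goes in short steps, Python scripts to look and compute and a tool call to move; the robot and the scene stay as the last step left them, time stands still between calls to the robot, and variables do not carry over. Pictures are saved under pics/ and viewed, at most 14 in all, crops included, and the job is handed in when it is done.

Besides the shell and the picture viewer there is one more tool, called after "Call:" in YAML: its name, and indented under it one key for each argument. send_rows: Moves the arm, as the interface text tells. Its arguments: {"type":"object","properties":{"rows":{"type":"array","items":{"type":"object","properties":{"hand":{"type":"number"},"x":{"type":"number"},"y":{"type":"number"},"z":{"type":"number"},"roll":{"type":"number"}}}},"force":{"type":"number"}},"required":["rows"]}

```bash
ls; mkdir -p pics; cat > h.py <<'E'
import numpy as np, cv2
from bench import *
def ray(cal,u,v):
    K=np.array(cal["mtx"]);T=np.array(cal["world_from_camera"])
    d=T[:3,:3]@np.linalg.inv(K)@[u,v,1.]
    return T[:3,3],d/np.linalg.norm(d)
def atz(cal,u,v,z):
    o,d=ray(cal,u,v);return o+d*(z-o[2])/d[2]
def tri(*obs):
    A=np.zeros((3,3));b=np.zeros(3)
    for cal,u,v in obs:
        o,d=ray(cal,u,v);P=np.eye(3)-np.outer(d,d);A+=P;b+=P@o
    p=np.linalg.solve(A,b)
    return p,[np.linalg.norm((np.eye(3)-np.outer(d,d))@(p-o)) for o,d in (ray(*q) for q in obs)]
def proj(cal,p):
    K=np.array(cal["mtx"]);T=np.linalg.inv(np.array(cal["world_from_camera"]))
    q=K@(T[:3,:3]@p+T[:3,3]);return q[:2]/q[2]
def snap(n,f):
    i=get_image(n);cv2.imwrite("pics/"+f+".png",i);return i
E
python3 - <<'E'
from h import *
for n in("scene","side"):
    i=snap(n,n+"0"); c=get_calibration(n); print(n,np.round(c["mtx"],1).tolist(),np.round(c["world_from_camera"],3).tolist())
snap("wrist","wrist0");c=get_calibration("wrist");print(np.round(c["mtx"],1).tolist(),np.round(c["world_from_camera"],3).tolist())
print(get_state())
E
```

```text
pics
scene [[458.9, 0.0, 321.1], [0.0, 458.9, 194.9], [0.0, 0.0, 1.0]] [[0.557, 0.665, -0.497, 1.38], [0.83, -0.436, 0.348, -0.592], [0.015, -0.606, -0.795, 1.428], [0.0, 0.0, 0.0, 1.0]]
side [[418.6, 0.0, 316.4], [0.0, 418.6, 200.4], [0.0, 0.0, 1.0]] [[0.957, -0.22, 0.191, 0.304], [-0.291, -0.731, 0.617, -0.863], [0.003, -0.646, -0.763, 1.182], [0.0, 0.0, 0.0, 1.0]]
[[284.7, 0.0, 323.3], [0.0, 284.7, 200.8], [0.0, 0.0, 1.0]] [[0.411, 0.884, 0.222, 0.207], [0.911, -0.399, -0.102, 0.619], [-0.002, 0.244, -0.97, 0.383], [0.0, 0.0, 0.0, 1.0]]
{'time': 0.15, 'joint_positions': array([-1.13090952,  0.32169576, -0.07008933,  1.4514031 ,  0.02260017,
        1.37079812, -0.05687864]), 'qd': array([ 0.00080745, -0.00204011,  0.00056374, -0.00306819, -0.00011335,
       -0.0007478 , -0.00072937]), 'joint_torque': array([ 5.07591562e-05, -4.91793215e+01, -4.04638108e-01, -3.12873995e+01,
       -6.39346358e-02,  4.05013666e-02,  1.29704126e-04]), 'position': array([0.26837742, 0.59165888, 0.29138058]), 'tool_rot': array([-6.63656010e-01, -3.07045098e+00,  2.35433080e-03]), 'ft_force': array([-0.47355698,  0.43572124,  0.10104139]), 'torque': array([ 0.01148047, -0.0600651 , -0.0439321 ]), 'grip_force': 0.0, 'grip_width': 1.001650337196085}
```

View pics/scene0.png

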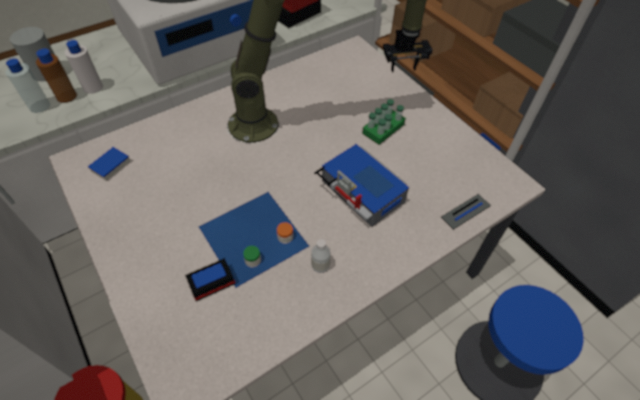

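View pics/side0.png

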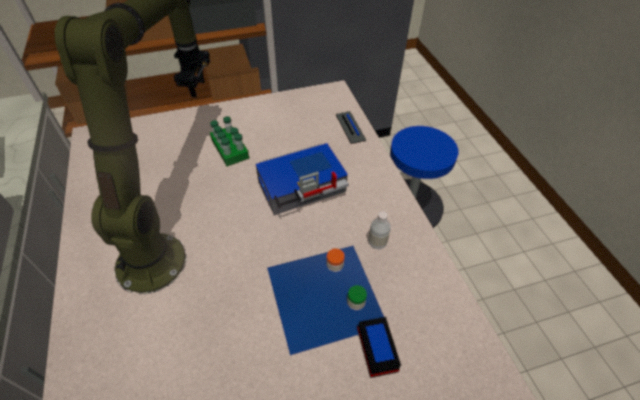

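The scene view shows the carrier with its blue lid at about (363,185), the orange cup at (285,232), the green cup at (252,256), the bottle at (321,257), the slide box at (210,279) and the rack at (384,122). The side view shows the carrier at (305,178), orange at (336,260) and green at (357,297). Only two cups are visible, so I'll enlarge both views.

```bash
python3 - <<'E'
from h import *
a=cv2.imread("pics/scene0.png")[135:235,305:425];b=cv2.imread("pics/side0.png")[130:230,245:365]
r=lambda i:cv2.resize(i,None,fx=5,fy=5,interpolation=cv2.INTER_CUBIC)[:, :]
cv2.imwrite("pics/crop1.png",np.vstack([cv2.resize(a,(720,600))[:600][:,:]])[:600] if 0 else np.hstack([cv2.resize(a,(400,333),interpolation=cv2.INTER_CUBIC),cv2.resize(b,(400,333),interpolation=cv2.INTER_CUBIC)]))
cs,cd=get_calibration("scene"),get_calibration("side")
i1=cv2.cvtColor(cv2.imread("pics/scene0.png"),cv2.COLOR_BGR2HSV);i2=cv2.cvtColor(cv2.imread("pics/side0.png"),cv2.COLOR_BGR2HSV)
def cen(h,lo,hi,u,v,w=16):
    m=cv2.inRange(h,lo,hi);k=np.zeros_like(m);k[v-w:v+w,u-w:u+w]=1;ys,xs=np.nonzero(m*k);return xs.mean(),ys.mean(),len(xs)
for nm,lo,hi,p,q in(("green",(50,100,40),(75,255,255),(252,254),(357,295)),("orange",(3,130,120),(15,255,255),(285,230),(336,256))):
    A=cen(i1,lo,hi,*p);B=cen(i2,lo,hi,*q);print(nm,A,B,tri((cs,*A[:2]),(cd,*B[:2])))
print("bottle cap",tri((cs,322,244),(cd,383,216)), "slide",atz(cd,380,345,.06),"rack",atz(cd,229,150,.05),atz(cs,384,125,.05))
E
```

```text
green (np.float64(251.1590909090909), np.float64(253.28977272727272), 176) (np.float64(356.70703125), np.float64(294.5234375), 256) (array([ 0.59514316, -0.3307031 ,  0.04589304]), [np.float64(0.0008520261402771096), np.float64(0.0008520261402770773)])
orange (np.float64(284.29375), np.float64(229.3375), 160) (np.float64(335.2294372294372), np.float64(256.4935064935065), 231) (array([ 0.5755961 , -0.18618911,  0.0485199 ]), [np.float64(0.0014597279174861655), np.float64(0.0014597279174862433)])
bottle cap (array([ 0.74609167, -0.14107822,  0.14086309]), [np.float64(0.0022553171375306715), np.float64(0.0022553171375305644)]) slide [ 0.59936789 -0.49830689  0.06      ] rack [0.33223731 0.40059814 0.05      ] [0.3543169  0.44609235 0.05      ]
```

View pics/crop1.png

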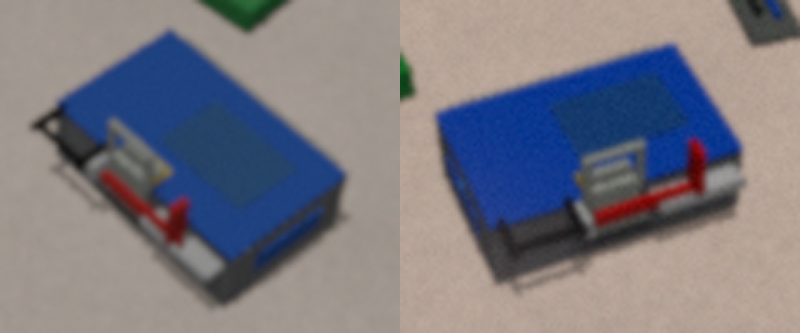

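The scene half of the crop has lid corners at (170,32), (345,178), (60,105) and (235,262). The red tab top is at (183,200), the loop bar near (135,142), and the grip bar is black at the left. The side half has the tab top at (297,142) and the loop bar at (215,147), measured within that half.

```bash
python3 - <<'E'
from h import *
cs,cd=get_calibration("scene"),get_calibration("side")
k=.3
P=dict(BL=((170,32),(40,113)),BR=((345,178),(275,45)),FL=((60,105),(93,228)),FR=((235,262),(340,148)),tab=((183,200),(297,142)),loop=((135,142),(215,147)))
for n,(a,b) in P.items():
    print(n,[np.round(x,3) for x in tri((cs,305+a[0]*k,135+a[1]*k),(cd,245+b[0]*k,130+b[1]*k))])
E
```

```text
BL [array([0.417, 0.246, 0.098]), array([0.001, 0.001])]
BR [array([0.7  , 0.279, 0.094]), array([0., 0.])]
FL [array([0.436, 0.074, 0.09 ]), array([0.002, 0.002])]
FR [array([0.719, 0.11 , 0.087]), array([0.001, 0.001])]
tab [array([0.656, 0.08 , 0.147]), array([0.003, 0.003])]
loop [array([0.571, 0.08 , 0.16 ]), array([0.001, 0.001])]
```

Carrier yaw is about 6.9° and its centre is about (0.568, 0.177). I'm moving above the tab with tool y along the carrier's x.

Call:
send_rows:
  rows:
    - {"hand": 87,"x": 24,"y": -33,"z": 4,"roll": -5.87}
    - {"x": 24,"y": -33,"z": 4,"roll": -5.87}
    - {"x": 24,"y": -33,"z": 4,"roll": -5.87}
    - {"x": 24,"y": -33,"z": 4,"roll": -5.87}
    - {"x": 24,"y": -33,"z": 4,"roll": -5.87}
    - {"x": 24,"y": -33,"z": 4,"roll": -5.87}
    - {"x": 24,"y": -33,"z": 4,"roll": -5.87}
    - {"x": 24,"y": -33,"z": 4,"roll": -5.87}
    - {"x": 24,"y": -33,"z": 4,"roll": -5.87}
    - {"x": 24,"y": -33,"z": 4,"roll": -5.87}

```text
schema error: expected keys hand, x, y, z, roll
```

Call:
send_rows:
  rows:
    - {"x": 24,"y": -33}
    - {"x": 24,"y": -33}
    - {"x": 24,"y": -33}
    - {"x": 24,"y": -33}
    - {"x": 0,"y": 0}
    - {"x": 0}

```text
schema error: expected keys hand, x, y, z, roll
```

```bash
cat >> h.py <<'E'
import json
def wsnap(f,s=1):
    st=get_state();c=get_calibration("wrist");i=get_image("wrist")
    cv2.imwrite("pics/"+f+".png",cv2.resize(i,None,fx=s,fy=s,interpolation=cv2.INTER_CUBIC))
    json.dump({k:np.array(v).tolist() for k,v in c.items()},open("pics/"+f+".json","w"))
    print(np.round(st["position"],4),np.round(st["tool_rot"],3),np.round(st["joint_positions"],2),st["time"]);return i
def lc(f): return json.load(open("pics/"+f+".json"))
E
python3 -c "
from h import *
wsnap('w1',1.25)"
```

```text
[0.2684 0.5917 0.2914] [-6.64e-01 -3.07e+00  2.00e-03] [-1.13  0.32 -0.07  1.45  0.02  1.37 -0.06] 0.15
```

View pics/w1.png

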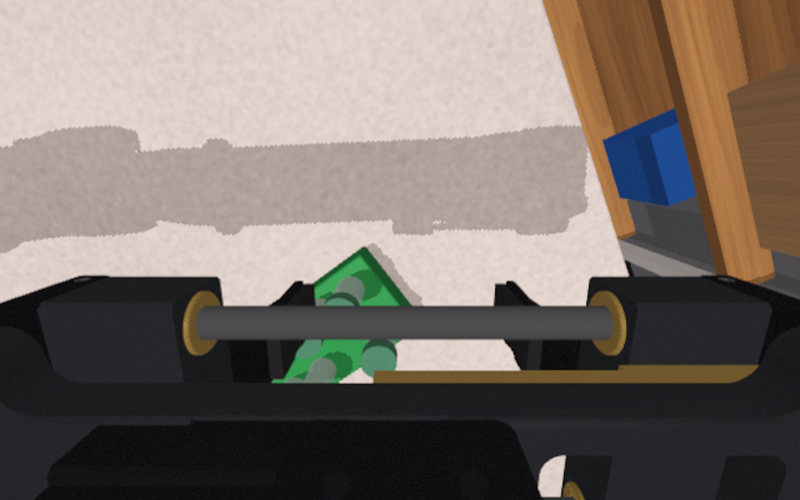

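The call was refused because every row needs all five keys. The wrist picture shows only the rack behind the gripper; the upper half of its view is free. I'm resending with full rows.

Call:
send_rows:
  rows:
    - {"hand": 87,"x": 20,"y": -37,"z": 4,"roll": -5.87}
    - {"hand": 87,"x": 20,"y": -37,"z": 4,"roll": -5.87}
    - {"hand": 87,"x": 20,"y": -37,"z": 4,"roll": -5.87}
    - {"hand": 87,"x": 20,"y": -37,"z": 4,"roll": -5.87}
    - {"hand": 87,"x": 20,"y": -37,"z": 4,"roll": -5.87}
    - {"hand": 87,"x": 20,"y": -37,"z": 4,"roll": -5.87}
    - {"hand": 87,"x": 20,"y": -37,"z": 4,"roll": -5.87}
    - {"hand": 87,"x": 20,"y": -37,"z": 4,"roll": -5.87}
    - {"hand": 87,"x": 20,"y": -37,"z": 4,"roll": -5.87}
    - {"hand": 87,"x": 20,"y": -37,"z": 4,"roll": -5.87}

```text
time: 1.2
position: [0.469, 0.2203, 0.3325]
tool_rot: [-2.088, -2.347, -0.001]
ft_force: [1.4, 0.4, 0.3]
grip_width: 0.999
grip_force: 0.0
```

Call:
send_rows:
  rows:
    - {"hand": 87,"x": 20,"y": -37,"z": 0,"roll": 0}
    - {"hand": 87,"x": 20,"y": -37,"z": 0,"roll": 0}
    - {"hand": 87,"x": 20,"y": -37,"z": 0,"roll": 0}
    - {"hand": 87,"x": 20,"y": -37,"z": 0,"roll": 0}
    - {"hand": 87,"x": 20,"y": -37,"z": 0,"roll": 0}
    - {"hand": 87,"x": 12,"y": -37,"z": 0,"roll": 0}
    - {"hand": 87,"x": 0,"y": 0,"z": 0,"roll": 0}
    - {"hand": 87,"x": 0,"y": 0,"z": 0,"roll": 0}

```text
time: 2.0
position: [0.5804, -0.001, 0.332]
tool_rot: [-2.086, -2.348, 0.0]
ft_force: [-0.2, 1.0, 0.5]
grip_width: 0.999
grip_force: 0.0
```

```bash
python3 -c "
from h import *
wsnap('w2',1.25)"
```

```text
[ 0.5804 -0.001   0.332 ] [-2.086 -2.348  0.   ] [-0.49  0.16  0.5   1.59 -0.08  1.41  0.14] 2.0
```

View pics/w2.png

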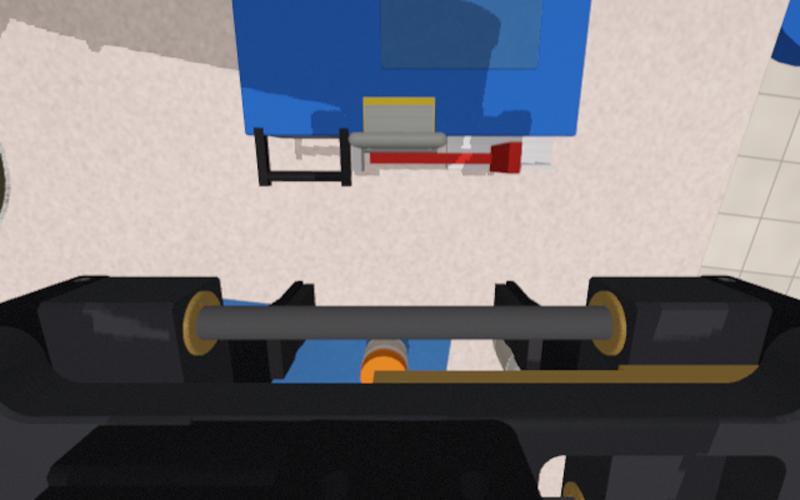

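The wrist view shows the lid's front edge from (246,136) to (577,134), the grip bar from (270,177) to (343,177), the loop bar from (352,139) to (445,139), and the tab around (490-522, 142-173). Next come the positions and a colour profile of the tab.

```bash
python3 - <<'E'
from h import *
c=lc("w2");i=cv2.imread("pics/w2.png")
for r in(146,152,158,164,170): print(r,i[r,484:528:2].tolist()) if r==158 else print(r,i[r,484:528:2,2].tolist())
print(i[136:180:2,516,2].tolist())
k=lambda u,v,z:np.round(atz(c,u/1.25,v/1.25,z),4)
print("FL",k(246,136,.094),"FR",k(577,134,.094),"bar",k(270,177,.095),k(343,177,.095),"loop",k(352,139,.16),k(445,139,.16),"tab",k(515,158,.144),k(521.5,158,.144))
L=k(246,136,.094);R=k(577,134,.094);d=R-L;print("yaw",np.degrees(np.arctan2(d[1],d[0])),np.linalg.norm(d))
E
```

```text
146 [166, 165, 165, 150, 107, 102, 100, 99, 98, 98, 98, 98, 100, 145, 153, 152, 153, 150, 150, 191, 213, 212]
152 [160, 161, 160, 141, 102, 98, 98, 99, 99, 97, 98, 97, 112, 151, 152, 152, 151, 151, 148, 191, 209, 210]
158 [[27, 32, 152], [27, 30, 153], [25, 30, 152], [24, 27, 148], [17, 20, 108], [14, 16, 99], [16, 17, 98], [11, 12, 98], [15, 19, 99], [13, 15, 98], [8, 15, 98], [14, 17, 96], [17, 20, 119], [24, 29, 152], [26, 31, 152], [23, 29, 151], [25, 29, 151], [18, 22, 148], [92, 91, 160], [203, 201, 206], [208, 207, 210], [207, 206, 209]]
164 [158, 159, 158, 124, 100, 99, 98, 99, 98, 98, 98, 98, 125, 152, 151, 151, 151, 150, 156, 170, 178, 177]
170 [176, 174, 164, 103, 100, 96, 97, 96, 97, 97, 99, 101, 140, 151, 151, 151, 151, 150, 182, 219, 222, 220]
[107, 160, 156, 149, 152, 153, 152, 152, 151, 151, 150, 151, 150, 151, 151, 150, 150, 151, 150, 201, 224, 224]
FL [0.4299 0.0701 0.094 ] FR [0.7201 0.1067 0.094 ] bar [0.4524 0.037  0.095 ] [0.5181 0.0449 0.095 ] loop [0.5329 0.076  0.16  ] [0.5983 0.0839 0.16  ] tab [0.6549 0.0777 0.144 ] [0.6598 0.0783 0.144 ]
yaw 7.188186973264679 0.2924988888867785
```

Tab ≈ (0.655, 0.078), loop ≈ (0.566, 0.080), grip bar ≈ (0.485, 0.041), yaw 7.1°. I'll grip the tab now.

Call:
send_rows:
  rows:
    - {"hand": 45,"x": 18.6,"y": 20,"z": 0,"roll": 0.3}
    - {"hand": 45,"x": 18.6,"y": 20,"z": 0,"roll": 0}
    - {"hand": 45,"x": 18.6,"y": 20,"z": 0,"roll": 0}
    - {"hand": 45,"x": 18.6,"y": 19.5,"z": 0,"roll": 0}
    - {"hand": 45,"x": 0,"y": 0,"z": -31,"roll": 0}
    - {"hand": 45,"x": 0,"y": 0,"z": -31,"roll": 0}
    - {"hand": 45,"x": 0,"y": 0,"z": -31,"roll": 0}
    - {"hand": 45,"x": 0,"y": 0,"z": -31,"roll": 0}
    - {"hand": 45,"x": 0,"y": 0,"z": -29,"roll": 0}
    - {"hand": 45,"x": 0,"y": 0,"z": 0,"roll": 0}

```text
time: 3.05
position: [0.6515, 0.082, 0.1744]
tool_rot: [-2.069, -2.355, 0.01]
ft_force: [-1.6, -0.0, 0.4]
grip_width: 0.515
grip_force: 0.0
```

Call:
send_rows:
  force: 20
  rows:
    - {"hand": 0,"x": 0,"y": 0,"z": 0,"roll": 0}
    - {"hand": 0,"x": 0,"y": 0,"z": 0,"roll": 0}
    - {"hand": 0,"x": 0,"y": 0,"z": 0,"roll": 0}
    - {"hand": 0,"x": 0,"y": 0,"z": 0,"roll": 0}
    - {"hand": 0,"x": 0,"y": 0,"z": 0,"roll": 0}
    - {"hand": 0,"x": 0,"y": 0,"z": 0,"roll": 0}

```text
time: 3.65
position: [0.6553, 0.0795, 0.18]
tool_rot: [2.078, 2.356, 0.002]
ft_force: [0.1, 0.9, 2.2]
grip_width: 0.115
grip_force: 20.0
```

Call:
send_rows:
  rows:
    - {"hand": 0,"x": 8.1,"y": 1,"z": 0,"roll": 0}
    - {"hand": 0,"x": 8.1,"y": 1,"z": 0,"roll": 0}
    - {"hand": 0,"x": 8.1,"y": 1,"z": 0,"roll": 0}
    - {"hand": 0,"x": 8.1,"y": 1,"z": 0,"roll": 0}
    - {"hand": 0,"x": 8.1,"y": 1,"z": 0,"roll": 0}
    - {"hand": 0,"x": 8.1,"y": 1,"z": 0,"roll": 0}
    - {"hand": 0,"x": 8.1,"y": 1,"z": 0,"roll": 0}
    - {"hand": 0,"x": 8.1,"y": 1,"z": 0,"roll": 0}
    - {"hand": 0,"x": 8.1,"y": 1,"z": 0,"roll": 0}
    - {"hand": 0,"x": 0,"y": 0,"z": 0,"roll": 0}

```text
time: 4.65
position: [0.7228, 0.0872, 0.1792]
tool_rot: [-2.071, -2.347, 0.019]
ft_force: [-22.7, -2.2, 16.8]
grip_width: 0.115
grip_force: 20.0
```

Call:
send_rows:
  rows:
    - {"hand": 0,"x": 0,"y": 0,"z": 0,"roll": 0}
    - {"hand": 0,"x": 0,"y": 0,"z": 0,"roll": 0}
    - {"hand": 0,"x": 0,"y": 0,"z": 0,"roll": 0}

```text
time: 4.95
position: [0.7227, 0.0872, 0.1793]
tool_rot: [-2.071, -2.348, 0.018]
ft_force: [-21.7, -1.4, 15.4]
grip_width: 0.112
grip_force: 20.0
```

```bash
python3 - <<'E'
from h import *
wsnap("w3");i=snap("side","s3")
a=cv2.resize(i[130:230,265:385],(600,500),interpolation=cv2.INTER_CUBIC)
cv2.imwrite("pics/s3c.png",a)
E
```

```text
[0.7227 0.0872 0.1793] [-2.071 -2.348  0.018] [-0.45  0.59  0.43  1.36 -0.25  1.26  0.12] 4.95
```

View pics/s3c.png

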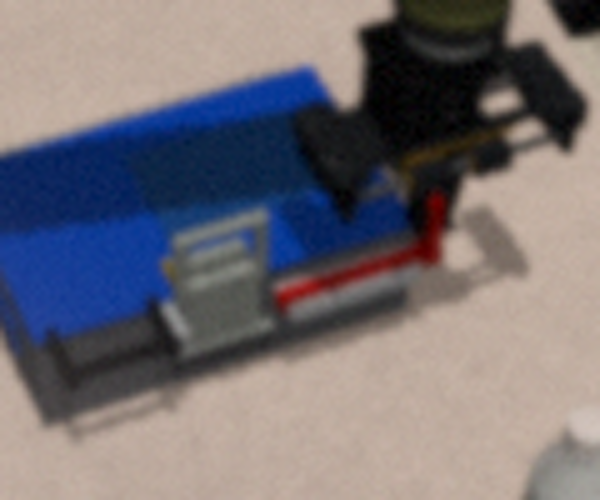

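The bar's left end looks just past the hasp, and the force suggests the end stop. I'll release, back off to the earlier viewpoint and measure the travel.

Call:
send_rows:
  rows:
    - {"hand": 45,"x": 0,"y": 0,"z": 0,"roll": 0}
    - {"hand": 45,"x": 0,"y": 0,"z": 0,"roll": 0}
    - {"hand": 45,"x": 0,"y": 0,"z": 0,"roll": 0}
    - {"hand": 45,"x": -2,"y": 0,"z": 10,"roll": 0}
    - {"hand": 45,"x": 0,"y": 0,"z": 40,"roll": 0}
    - {"hand": 45,"x": 0,"y": 0,"z": 50,"roll": 0}
    - {"hand": 45,"x": 0,"y": 0,"z": 50,"roll": 0}
    - {"hand": 45,"x": -40,"y": -29,"z": 0,"roll": 0}
    - {"hand": 45,"x": -40,"y": -29,"z": 0,"roll": 0}
    - {"hand": 45,"x": -40,"y": -29,"z": 0,"roll": 0}

```text
time: 6.05
position: [0.6053, 0.0005, 0.3301]
tool_rot: [2.075, 2.356, 0.001]
ft_force: [-0.0, -1.2, -0.0]
grip_width: 0.516
grip_force: 0.0
```

Call:
send_rows:
  rows:
    - {"hand": 45,"x": 0,"y": 0,"z": 0,"roll": 0}
    - {"hand": 45,"x": 0,"y": 0,"z": 0,"roll": 0}

```text
time: 6.25
position: [0.6057, 0.0007, 0.3304]
tool_rot: [2.079, 2.354, 0.004]
ft_force: [-0.1, 1.6, 0.1]
grip_width: 0.518
grip_force: 0.0
```

```bash
python3 - <<'E'
from h import *
i=wsnap("w4");c=lc("w4")
cv2.imwrite("pics/w4c.png",cv2.resize(i[70:170,240:480],(800,333),interpolation=cv2.INTER_CUBIC))
E
```

```text
[0.6057 0.0007 0.3304] [2.079 2.354 0.004] [-0.47  0.22  0.5   1.53 -0.11  1.42  0.17] 6.25
```

View pics/w4c.png

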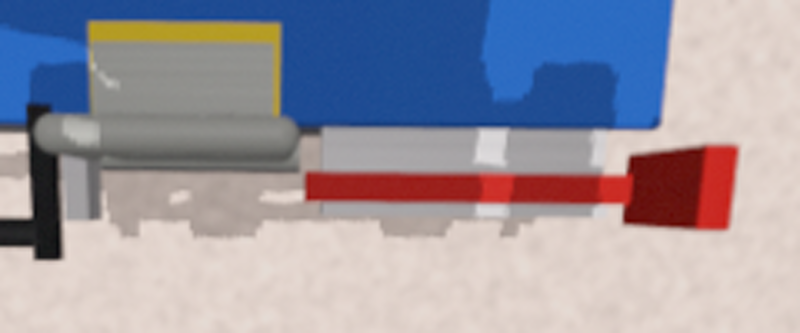

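The lock bar's left end (col 305) is now right of the hasp plate (edge about col 298), and the tab top is at (717,188) in the crop.

```bash
python3 - <<'E'
from h import *
c=lc("w4");k=lambda u,v,z:atz(c,240+u*.3,70+v*.3,z)
a=k(717,188,.144);b=atz(lc("w2"),514.7/1.25,157/1.25,.144);print(a,b,np.linalg.norm(a-b))
l,r=k(38,133,.16),k(296,136,.16);print("loop",l,r,(l+r)/2)
E
```

```text
[0.72035977 0.08521176 0.144     ] [0.65451985 0.07838912 0.144     ] 0.06619247020113134
loop [0.53197013 0.07536097 0.16      ] [0.59959467 0.08316297 0.16      ] [0.5657824  0.07926197 0.16      ]
```

Travel is about 66 mm, past 64 but with little margin. I'll nudge it further with closed fingers from the left.

Call:
send_rows:
  rows:
    - {"hand": 0,"x": 28,"y": 28,"z": 0,"roll": 0}
    - {"hand": 0,"x": 28,"y": 28,"z": 0,"roll": 0}
    - {"hand": 0,"x": 28,"y": 27,"z": 0,"roll": 0}
    - {"hand": 0,"x": 0,"y": 0,"z": 0,"roll": 0}
    - {"hand": 0,"x": 0,"y": 0,"z": -38,"roll": 0}
    - {"hand": 0,"x": 0,"y": 0,"z": -38,"roll": 0}
    - {"hand": 0,"x": 0,"y": 0,"z": -37,"roll": 0}
    - {"hand": 0,"x": 0,"y": 0,"z": -37,"roll": 0}
    - {"hand": 0,"x": 0,"y": 0,"z": 0,"roll": 0}
    - {"hand": 0,"x": 0,"y": 0,"z": 0,"roll": 0}

```text
time: 7.3
position: [0.6903, 0.0853, 0.1792]
tool_rot: [-2.076, -2.358, 0.001]
ft_force: [0.7, 0.9, 1.0]
grip_width: 0.008
grip_force: 0.0
```

Call:
send_rows:
  rows:
    - {"hand": 0,"x": 4,"y": 0.5,"z": 0,"roll": 0}
    - {"hand": 0,"x": 4,"y": 0.5,"z": 0,"roll": 0}
    - {"hand": 0,"x": 4,"y": 0.5,"z": 0,"roll": 0}
    - {"hand": 0,"x": 4,"y": 0.5,"z": 0,"roll": 0}
    - {"hand": 0,"x": 0,"y": 0,"z": 0,"roll": 0}
    - {"hand": 0,"x": 0,"y": 0,"z": 0,"roll": 0}

```text
time: 7.9
position: [0.705, 0.0863, 0.1806]
tool_rot: [-2.076, -2.355, 0.002]
ft_force: [-7.7, -0.1, 6.3]
grip_width: 0.004
grip_force: 3.9
```

Call:
send_rows:
  rows:
    - {"hand": 0,"x": 2.5,"y": 0.3,"z": 0,"roll": 0}
    - {"hand": 0,"x": 2.5,"y": 0.3,"z": 0,"roll": 0}
    - {"hand": 0,"x": 0,"y": 0,"z": 0,"roll": 0}
    - {"hand": 0,"x": 0,"y": 0,"z": 0,"roll": 0}

```text
time: 8.3
position: [0.7061, 0.0864, 0.1803]
tool_rot: [-2.071, -2.349, 0.014]
ft_force: [-20.1, -2.0, 12.7]
grip_width: 0.001
grip_force: 11.0
```

That is a hard stop, so the bar is at its end. Next the hasp: back off, rise, turn the gripper and go above the loop.

Call:
send_rows:
  rows:
    - {"hand": 0,"x": -10,"y": 0,"z": 0,"roll": 0}
    - {"hand": 0,"x": 0,"y": 0,"z": 40,"roll": 0}
    - {"hand": 25,"x": 0,"y": 0,"z": 40,"roll": -8.5}
    - {"hand": 25,"x": 0,"y": 0,"z": 40,"roll": -8.5}
    - {"hand": 25,"x": -25,"y": -2,"z": 0,"roll": -8.5}
    - {"hand": 25,"x": -25,"y": -2,"z": 0,"roll": -8.5}
    - {"hand": 25,"x": -25,"y": -2,"z": 0,"roll": -8.5}
    - {"hand": 25,"x": -25,"y": -2,"z": 0,"roll": -8.5}
    - {"hand": 25,"x": -25,"y": 0,"z": 0,"roll": -8.5}
    - {"hand": 25,"x": -10,"y": 0,"z": 0,"roll": -8.5}

```text
time: 9.3
position: [0.5644, 0.079, 0.2998]
tool_rot: [-3.041, -0.783, -0.001]
ft_force: [-0.4, 0.7, 0.0]
grip_width: 0.286
grip_force: 0.0
```

Call:
send_rows:
  rows:
    - {"hand": 25,"x": 0,"y": 0,"z": 0,"roll": -8.5}
    - {"hand": 25,"x": 0,"y": 0,"z": 0,"roll": -8.5}
    - {"hand": 25,"x": 0,"y": 0,"z": 0,"roll": -5}
    - {"hand": 25,"x": 0,"y": 0,"z": 0,"roll": 0}
    - {"hand": 25,"x": 0,"y": 0,"z": 0,"roll": 0}

```text
time: 9.8
position: [0.566, 0.0791, 0.2996]
tool_rot: [-3.135, -0.201, -0.001]
ft_force: [0.4, -0.0, -1.0]
grip_width: 0.288
grip_force: 0.0
```

Call:
send_rows:
  force: 15
  rows:
    - {"hand": 25,"x": 0,"y": 0,"z": -22,"roll": 0}
    - {"hand": 25,"x": 0,"y": 0,"z": -22,"roll": 0}
    - {"hand": 25,"x": 0,"y": 0,"z": -22,"roll": 0}
    - {"hand": 25,"x": 0,"y": 0,"z": -22,"roll": 0}
    - {"hand": 25,"x": 0,"y": 0,"z": 0,"roll": 0}
    - {"hand": 25,"x": 0,"y": 0,"z": 0,"roll": 0}
    - {"hand": 0,"x": 0,"y": 0,"z": 0,"roll": 0}
    - {"hand": 0,"x": 0,"y": 0,"z": 0,"roll": 0}
    - {"hand": 0,"x": 0,"y": 0,"z": 0,"roll": 0}
    - {"hand": 0,"x": 0,"y": 0,"z": 0,"roll": 0}

```text
time: 10.8
position: [0.5664, 0.079, 0.2123]
tool_rot: [-3.135, -0.197, -0.003]
ft_force: [-0.7, -0.9, 3.7]
grip_width: 0.107
grip_force: 15.0
```

Call:
send_rows:
  rows:
    - {"hand": 0,"x": 1.5,"y": -12,"z": -0.6,"roll": 0}
    - {"hand": 0,"x": 1.5,"y": -11.8,"z": -1.9,"roll": 0}
    - {"hand": 0,"x": 1.4,"y": -11.6,"z": -3.1,"roll": 0}
    - {"hand": 0,"x": 1.4,"y": -11.2,"z": -4.3,"roll": 0}
    - {"hand": 0,"x": 1.3,"y": -10.7,"z": -5.5,"roll": 0}
    - {"hand": 0,"x": 1.2,"y": -10,"z": -6.6,"roll": 0}
    - {"hand": 0,"x": 1.2,"y": -9.3,"z": -7.6,"roll": 0}
    - {"hand": 0,"x": 1.1,"y": -8.5,"z": -8.5,"roll": 0}
    - {"hand": 0,"x": 0.9,"y": -7.5,"z": -9.4,"roll": 0}
    - {"hand": 0,"x": 0.6,"y": -4.5,"z": -7,"roll": 0}

```text
time: 11.8
position: [0.5776, -0.0189, 0.1556]
tool_rot: [3.135, 0.196, -0.002]
ft_force: [-1.3, 2.0, 1.3]
grip_width: 0.112
grip_force: 15.0
```

Call:
send_rows:
  rows:
    - {"hand": 0,"x": 0,"y": 0,"z": 0,"roll": 0}
    - {"hand": 0,"x": 0,"y": 0,"z": 0,"roll": 0}

```text
time: 12.0
position: [0.5775, -0.0185, 0.1563]
tool_rot: [3.134, 0.197, -0.002]
ft_force: [-1.6, -0.1, 0.2]
grip_width: 0.11
grip_force: 15.0
```

Call:
send_rows:
  rows:
    - {"hand": 20,"x": 0,"y": 0,"z": 0,"roll": 0}
    - {"hand": 20,"x": 0,"y": 0,"z": 0,"roll": 0}
    - {"hand": 20,"x": 0,"y": 0,"z": 20,"roll": 0}
    - {"hand": 20,"x": 0,"y": 0,"z": 35,"roll": 0}
    - {"hand": 30,"x": 0,"y": 0,"z": 35,"roll": 0}
    - {"hand": 30,"x": -31,"y": 20,"z": 0,"roll": 0}
    - {"hand": 30,"x": -31,"y": 20,"z": 0,"roll": 0}
    - {"hand": 30,"x": -31,"y": 20,"z": 0,"roll": 0}
    - {"hand": 30,"x": 0,"y": 0,"z": 0,"roll": 0}
    - {"hand": 30,"x": 0,"y": 0,"z": 0,"roll": 0}

```text
time: 13.0
position: [0.485, 0.0426, 0.2475]
tool_rot: [-3.134, -0.201, -0.003]
ft_force: [-0.1, 0.5, -0.0]
grip_width: 0.341
grip_force: 0.0
```

```bash
python3 - <<'E'
from h import *
i=wsnap("w5"); s=snap("side","s5"); a=cv2.resize(s[130:230,245:365],(480,400),interpolation=cv2.INTER_CUBIC)
b=cv2.resize(i[:250],(320,125)); b=cv2.resize(i[:260,100:420],(320,260))
o=np.zeros((400,800,3),np.uint8);o[:,:480]=a;o[:260,480:]=b;cv2.imwrite("pics/m5.png",o)
E
```

```text
[0.485  0.0426 0.2475] [-3.134e+00 -2.010e-01 -3.000e-03] [-0.83 -0.02  0.68  1.93  0.01  1.23 -1.59] 13.0
```

View pics/m5.png

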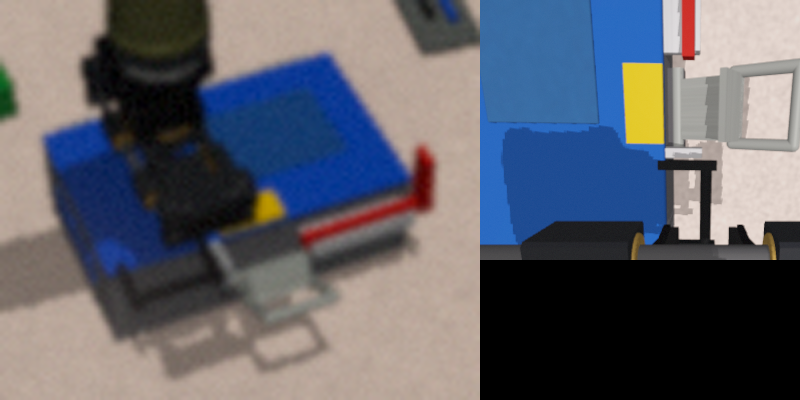

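The hasp is down, clear of the yellow catch, and the grip bar (col 706) is centred between the fingers. I'll descend and grip the lid bar.

Call:
send_rows:
  force: 30
  rows:
    - {"hand": 30,"x": 0,"y": -1.5,"z": -25,"roll": 0}
    - {"hand": 30,"x": 0,"y": 0,"z": -25,"roll": 0}
    - {"hand": 30,"x": 0,"y": 0,"z": -25,"roll": 0}
    - {"hand": 30,"x": 0,"y": 0,"z": -25,"roll": 0}
    - {"hand": 30,"x": 0,"y": 0,"z": 0,"roll": 0}
    - {"hand": 30,"x": 0,"y": 0,"z": 0,"roll": 0}
    - {"hand": 0,"x": 0,"y": 0,"z": 0,"roll": 0}
    - {"hand": 0,"x": 0,"y": 0,"z": 0,"roll": 0}
    - {"hand": 0,"x": 0,"y": 0,"z": 0,"roll": 0}
    - {"hand": 0,"x": 0,"y": 0,"z": 0,"roll": 0}

```text
time: 14.1
position: [0.4854, 0.0414, 0.1476]
tool_rot: [-3.134, -0.198, -0.002]
ft_force: [-0.8, 2.6, 2.3]
grip_width: 0.103
grip_force: 30.0
```

```bash
python3 - <<'E'
import numpy as np
a=np.linspace(0,1.86,21)+.0183
u=218*(np.cos(a[0])-np.cos(a));w=218*(np.sin(a)-np.sin(a[0]))
for x,y,z in np.round(np.c_[-.1236*np.diff(u),.9923*np.diff(u),np.diff(w)],1):print(x,y,z)
E
```

```text
-0.2 1.3 20.2
-0.4 3.2 20.0
-0.6 5.0 19.6
-0.8 6.8 19.1
-1.1 8.5 18.4
-1.3 10.2 17.5
-1.5 11.7 16.5
-1.6 13.2 15.3
-1.8 14.5 14.0
-2.0 15.8 12.6
-2.1 16.9 11.0
-2.2 17.8 9.4
-2.3 18.6 7.7
-2.4 19.2 5.9
-2.5 19.7 4.1
-2.5 20.0 2.2
-2.5 20.1 0.4
-2.5 20.1 -1.5
-2.5 19.8 -3.4
-2.4 19.4 -5.2
```

Call:
send_rows:
  rows:
    - {"hand": 0,"x": -0.2,"y": 1.3,"z": 20.2,"roll": 0}
    - {"hand": 0,"x": -0.4,"y": 3.2,"z": 20,"roll": 0}
    - {"hand": 0,"x": -0.6,"y": 5,"z": 19.6,"roll": 0}
    - {"hand": 0,"x": -0.8,"y": 6.8,"z": 19.1,"roll": 0}
    - {"hand": 0,"x": -1.1,"y": 8.5,"z": 18.4,"roll": 0}
    - {"hand": 0,"x": -1.3,"y": 10.2,"z": 17.5,"roll": 0}
    - {"hand": 0,"x": -1.5,"y": 11.7,"z": 16.5,"roll": 0}
    - {"hand": 0,"x": 0,"y": 0,"z": 0,"roll": 0}

```text
time: 14.9
position: [0.48, 0.0872, 0.2803]
tool_rot: [3.135, 0.2, 0.005]
ft_force: [1.4, -2.7, 3.4]
grip_width: 0.102
grip_force: 30.0
```

Going well, small forces.

Call:
send_rows:
  rows:
    - {"hand": 0,"x": -1.6,"y": 13.2,"z": 15.3,"roll": 0}
    - {"hand": 0,"x": -1.8,"y": 14.5,"z": 14,"roll": 0}
    - {"hand": 0,"x": -2,"y": 15.8,"z": 12.6,"roll": 0}
    - {"hand": 0,"x": -2.1,"y": 16.9,"z": 11,"roll": 0}
    - {"hand": 0,"x": -2.2,"y": 17.8,"z": 9.4,"roll": 0}
    - {"hand": 0,"x": -2.3,"y": 18.6,"z": 7.7,"roll": 0}
    - {"hand": 0,"x": 0,"y": 0,"z": 0,"roll": 0}

```text
time: 15.6
position: [0.4689, 0.1836, 0.3515]
tool_rot: [3.135, 0.198, 0.009]
ft_force: [-0.6, -4.8, 15.3]
grip_width: 0.098
grip_force: 30.0
```

Call:
send_rows:
  rows:
    - {"hand": 0,"x": -2.4,"y": 19.2,"z": 5.9,"roll": 0}
    - {"hand": 0,"x": -2.5,"y": 19.7,"z": 4.1,"roll": 0}
    - {"hand": 0,"x": -2.5,"y": 20,"z": 2.2,"roll": 0}
    - {"hand": 0,"x": -2.5,"y": 20.1,"z": 0.4,"roll": 0}
    - {"hand": 0,"x": -2.5,"y": 20.1,"z": -1.5,"roll": 0}
    - {"hand": 0,"x": -2.5,"y": 19.8,"z": -3.4,"roll": 0}
    - {"hand": 0,"x": -2.4,"y": 19.4,"z": -5.2,"roll": 0}
    - {"hand": 0,"x": 0,"y": 0,"z": 0,"roll": 0}
    - {"hand": 0,"x": 0,"y": 0,"z": 0,"roll": 0}

```text
time: 16.5
position: [0.4525, 0.3235, 0.3516]
tool_rot: [-3.132, -0.197, -0.012]
ft_force: [7.1, 4.0, 3.7]
grip_width: 0.103
grip_force: 30.0
```

The lid is open at about 1.86 rad. I'll release it and go over towards the cups, turning the tool back.

Call:
send_rows:
  rows:
    - {"hand": 25,"x": 0,"y": 0,"z": 0,"roll": 0}
    - {"hand": 25,"x": 0,"y": 0,"z": 0,"roll": 0}
    - {"hand": 25,"x": 0,"y": 0,"z": 10,"roll": 0}
    - {"hand": 25,"x": 0,"y": 0,"z": 30,"roll": 0}
    - {"hand": 25,"x": 0,"y": 0,"z": 30,"roll": 0}
    - {"hand": 25,"x": 9,"y": -40,"z": 0,"roll": 0}
    - {"hand": 25,"x": 9,"y": -40,"z": 0,"roll": 8}
    - {"hand": 87,"x": 9,"y": -40,"z": 0,"roll": 8.2}
    - {"hand": 87,"x": 9,"y": -40,"z": 0,"roll": 8.2}
    - {"hand": 87,"x": 9,"y": -40,"z": 0,"roll": 8.2}

```text
time: 17.5
position: [0.4945, 0.1204, 0.4209]
tool_rot: [-2.95, -1.078, 0.0]
ft_force: [0.7, -0.6, 0.6]
grip_width: 0.472
grip_force: 0.0
```

Call:
send_rows:
  rows:
    - {"hand": 87,"x": 11,"y": -40,"z": 0,"roll": 8.2}
    - {"hand": 87,"x": 11,"y": -40,"z": 0,"roll": 8.2}
    - {"hand": 87,"x": 11,"y": -40,"z": 0,"roll": 8.2}
    - {"hand": 87,"x": 11,"y": -40,"z": -20,"roll": 8.2}
    - {"hand": 87,"x": 11,"y": -40,"z": -20,"roll": 8.2}
    - {"hand": 87,"x": 11,"y": -40,"z": -20,"roll": 8.2}
    - {"hand": 87,"x": 11,"y": -40,"z": -30,"roll": 8.2}
    - {"hand": 87,"x": 6,"y": -40,"z": -30,"roll": 0}
    - {"hand": 87,"x": 0,"y": 0,"z": 0,"roll": 0}
    - {"hand": 87,"x": 0,"y": 0,"z": 0,"roll": 0}

```text
time: 18.5
position: [0.5712, -0.1732, 0.3106]
tool_rot: [-2.177, -2.262, 0.002]
ft_force: [-0.4, -0.1, 0.3]
grip_width: 1.001
grip_force: 0.0
```

```bash
python3 - <<'E'
from h import *
i=wsnap("w6"); s=snap("side","s6"); a=cv2.resize(s[110:310,245:405],(480,600),interpolation=cv2.INTER_CUBIC)
o=np.zeros((600,800,3),np.uint8);o[:,:480]=a;o[:250,480:]=cv2.resize(i[:400],(320,250));cv2.imwrite("pics/m6.png",o)
E
```

```text
[ 0.5712 -0.1732  0.3106] [-2.177e+00 -2.262e+00  2.000e-03] [-0.48  0.26  0.88  1.59 -0.2   1.39  0.46] 18.5
```

View pics/m6.png

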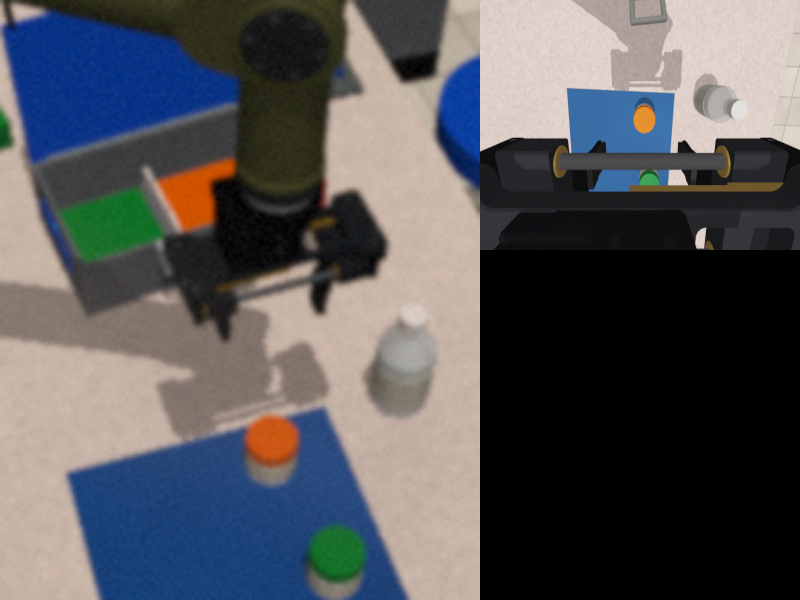

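The lid is open. The green mat is in the left (-x) compartment and the orange in the right. The orange cup in the wrist view is at about (328,192), and both cups are still on the blue pad. Now I'll measure both cups.

```bash
cat >> h.py <<'E'
R={"green":((50,100,40),(75,255,255)),"orange":((3,130,120),(15,255,255))}
def blob(img,col,y0=0,y1=400):
    m=cv2.inRange(cv2.cvtColor(img,cv2.COLOR_BGR2HSV),*R[col]);m[:y0]=0;m[y1:]=0
    n,l,s,c=cv2.connectedComponentsWithStats(m)
    return [(np.round(c[j],1),s[j,4]) for j in np.argsort(-s[1:,4])+1 if s[j,4]>40][:3]
E
python3 - <<'E'
from h import *
w=cv2.imread("pics/w6.png");s=cv2.imread("pics/s6.png");cw,cd=lc("w6"),get_calibration("side")
for col in R:
    bw=blob(w,col,0,235);bs=blob(s,col,235);print(col,bw,bs)
    for b in bw: print(" w",np.round(atz(cw,*b[0],.052),4))
    for b in bs: print(" s",np.round(atz(cd,*b[0],.048),4))
    if bw and bs: print(tri((cw,*bw[0][0]),(cd,*bs[0][0])))
E
```

```text
green [] [(array([356.8, 294.5]), np.int32(256))]
 s [ 0.5951 -0.3326  0.048 ]
orange [(array([329.6, 174.8]), np.int32(131))] [(array([335.1, 256.5]), np.int32(234))]
 w [ 0.5768 -0.1611  0.052 ]
 s [ 0.5756 -0.1874  0.048 ]
(array([ 0.58051479, -0.16751338,  0.01575645]), [np.float64(0.0029025739427239144), np.float64(0.002902573942723673)])
```

```bash
sed -i 's/((3,130,120),(15,255,255))/((3,130,100),(24,255,255))/' h.py; python3 - <<'E'
from h import *
w=cv2.imread("pics/w6.png");cw,cd=lc("w6"),get_calibration("side")
b=blob(w,"orange",0,235);print(b)
for q in b[:1]:print(np.round(atz(cw,*q[0],.054),4),tri((cw,*q[0]),(cd,335.1,256.0)))
E
```

```text
[(array([328.3, 190.2]), np.int32(1526))]
[ 0.576  -0.1802  0.054 ] (array([ 0.57679765, -0.18265028,  0.04323834]), [np.float64(0.0005731267071988175), np.float64(0.0005731267071985146)])
```

Call:
send_rows:
  force: 15
  rows:
    - {"hand": 87,"x": 5.5,"y": -10,"z": -20,"roll": 5}
    - {"hand": 87,"x": 0,"y": 0,"z": -40,"roll": 0}
    - {"hand": 87,"x": 0,"y": 0,"z": -40,"roll": 0}
    - {"hand": 87,"x": 0,"y": 0,"z": -40,"roll": 0}
    - {"hand": 87,"x": 0,"y": 0,"z": -40,"roll": 0}
    - {"hand": 87,"x": 0,"y": 0,"z": -25,"roll": 0}
    - {"hand": 87,"x": 0,"y": 0,"z": -15,"roll": 0}
    - {"hand": 87,"x": 0,"y": 0,"z": 0,"roll": 0}
    - {"hand": 87,"x": 0,"y": 0,"z": 0,"roll": 0}

```text
time: 19.5
position: [0.5786, -0.1817, 0.0928]
tool_rot: [2.072, 2.36, 0.002]
ft_force: [0.4, -0.4, 1.1]
grip_width: 1.0
grip_force: 0.0
```

Call:
send_rows:
  rows:
    - {"hand": 40,"x": 0,"y": 0,"z": 0,"roll": 0}
    - {"hand": 40,"x": 0,"y": 0,"z": 0,"roll": 0}
    - {"hand": 40,"x": 0,"y": 0,"z": 0,"roll": 0}
    - {"hand": 40,"x": 0,"y": 0,"z": 0,"roll": 0}
    - {"hand": 40,"x": 0,"y": 0,"z": 0,"roll": 0}

```text
time: 20.0
position: [0.5774, -0.1822, 0.0916]
tool_rot: [-2.074, -2.359, -0.0]
ft_force: [0.3, 0.4, 0.9]
grip_width: 0.639
grip_force: 15.0
```

Gripped at full diameter. I'll lift and carry it to the orange compartment.

Call:
send_rows:
  rows:
    - {"hand": 40,"x": 0,"y": 0,"z": 20,"roll": 0}
    - {"hand": 40,"x": 0,"y": 0,"z": 45,"roll": 0}
    - {"hand": 40,"x": 0,"y": 0,"z": 45,"roll": 0}
    - {"hand": 40,"x": 0,"y": 0,"z": 45,"roll": 0}
    - {"hand": 40,"x": 3,"y": 15,"z": 35,"roll": 0}
    - {"hand": 40,"x": 5,"y": 35,"z": 10,"roll": 0}
    - {"hand": 40,"x": 7,"y": 40,"z": 0,"roll": 0}
    - {"hand": 40,"x": 7,"y": 40,"z": 0,"roll": 0}
    - {"hand": 40,"x": 7,"y": 40,"z": 0,"roll": 0}
    - {"hand": 40,"x": 7,"y": 40,"z": 0,"roll": 0}

```text
time: 21.0
position: [0.6132, 0.0295, 0.2912]
tool_rot: [-2.074, -2.358, -0.0]
ft_force: [0.2, 0.0, -0.7]
grip_width: 0.636
grip_force: 15.0
```

Call:
send_rows:
  rows:
    - {"hand": 40,"x": 7,"y": 40,"z": 0,"roll": 0}
    - {"hand": 40,"x": 7,"y": 40,"z": 0,"roll": 0}
    - {"hand": 40,"x": 5,"y": 35,"z": 0,"roll": 0}
    - {"hand": 40,"x": 3,"y": 20,"z": 0,"roll": 0}
    - {"hand": 40,"x": 0,"y": 9,"z": 0,"roll": 0}
    - {"hand": 40,"x": 0,"y": 0,"z": 0,"roll": 0}
    - {"hand": 40,"x": 0,"y": 0,"z": 0,"roll": 0}

```text
time: 21.7
position: [0.6355, 0.1691, 0.2915]
tool_rot: [2.078, 2.356, -0.002]
ft_force: [0.1, -0.7, -1.1]
grip_width: 0.64
grip_force: 15.0
```

```bash
python3 - <<'E'
from h import *
i=wsnap("w7",1.25); s=snap("scene","sc7")
a=cv2.imread("pics/w7.png");a[300:500,0:240]=cv2.resize(s[135:235,305:425],(240,200));cv2.imwrite("pics/m7.png",a)
E
```

```text
[0.6355 0.1691 0.2915] [ 2.078e+00  2.356e+00 -2.000e-03] [-0.84  0.4   0.72  1.45 -0.26  1.39  0.01] 21.7
```

View pics/m7.png

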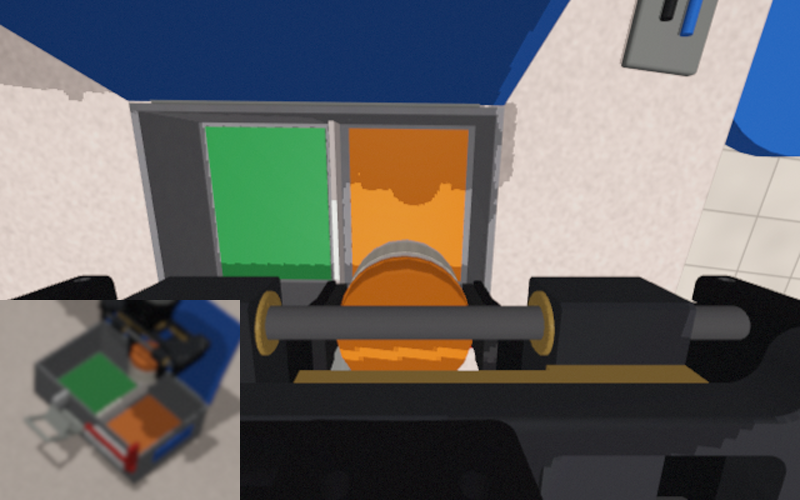

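The view shows the green mat's back corners at (205,126) and (328,126) and the orange mat's at (348,128) and (475,128), with the cup held upright.

```bash
python3 - <<'E'
from h import *
c=lc("w7");ey=np.array([-.1236,.9923])
for n,a,b in(("green",(205,126),(328,126)),("orange",(348,128),(475,128))):
    A,B=[atz(c,u/1.25,v/1.25,.008)[:2] for u,v in(a,b)];d=B-A
    print(n,A,B,np.linalg.norm(d),np.degrees(np.arctan2(d[1],d[0])),"centre",(A+B)/2-.08*ey)
E
```

```text
green [0.42419325 0.2437543 ] [0.54617    0.25932529] 0.12296659557218717 7.274766338890486 centre [0.49506962 0.1721558 ]
orange [0.56616657 0.25996666] [0.69221474 0.27605778] 0.12707109596631197 7.2749438729872224 centre [0.63907866 0.18862822]
```

Call:
send_rows:
  rows:
    - {"hand": 40,"x": 3.5,"y": 5,"z": -30,"roll": 0}
    - {"hand": 40,"x": 0,"y": 0,"z": -40,"roll": 0}
    - {"hand": 40,"x": 0,"y": 0,"z": -40,"roll": 0}
    - {"hand": 40,"x": 0,"y": 0,"z": -35,"roll": 0}
    - {"hand": 40,"x": 0,"y": 0,"z": -20,"roll": 0}
    - {"hand": 40,"x": 0,"y": 0,"z": -12,"roll": 0}
    - {"hand": 40,"x": 0,"y": 0,"z": -8,"roll": 0}
    - {"hand": 40,"x": 0,"y": 0,"z": -4,"roll": 0}
    - {"hand": 40,"x": 0,"y": 0,"z": 0,"roll": 0}
    - {"hand": 40,"x": 0,"y": 0,"z": 0,"roll": 0}

```text
time: 22.8
position: [0.6396, 0.177, 0.1035]
tool_rot: [2.074, 2.359, 0.003]
ft_force: [1.0, 0.0, -1.0]
grip_width: 0.637
grip_force: 15.0
```

Call:
send_rows:
  rows:
    - {"hand": 40,"x": 0,"y": 0,"z": -1.5,"roll": 0}
    - {"hand": 40,"x": 0,"y": 0,"z": -1.5,"roll": 0}
    - {"hand": 40,"x": 0,"y": 0,"z": -1,"roll": 0}
    - {"hand": 40,"x": 0,"y": 0,"z": 0,"roll": 0}
    - {"hand": 40,"x": 0,"y": 0,"z": 0,"roll": 0}

```text
time: 23.3
position: [0.6392, 0.177, 0.0996]
tool_rot: [-2.074, -2.359, -0.001]
ft_force: [-1.4, 0.1, 6.5]
grip_width: 0.641
grip_force: 15.0
```

Call:
send_rows:
  rows:
    - {"hand": 78,"x": 0,"y": 0,"z": 0,"roll": 0}
    - {"hand": 78,"x": 0,"y": 0,"z": 0,"roll": 0}
    - {"hand": 78,"x": 0,"y": 0,"z": 0,"roll": 0}
    - {"hand": 78,"x": 0,"y": 0,"z": 15,"roll": 0}
    - {"hand": 78,"x": 0,"y": 0,"z": 35,"roll": 0}
    - {"hand": 78,"x": 0,"y": 0,"z": 50,"roll": 0}
    - {"hand": 78,"x": 0,"y": 0,"z": 50,"roll": 0}
    - {"hand": 78,"x": 0,"y": -20,"z": 40,"roll": 0}
    - {"hand": 87,"x": -3,"y": -37,"z": 20,"roll": 0}
    - {"hand": 87,"x": -4,"y": -40,"z": 0,"roll": 0}

```text
time: 24.3
position: [0.6335, 0.0795, 0.3138]
tool_rot: [2.069, 2.359, 0.01]
ft_force: [1.5, -0.7, -0.7]
grip_width: 0.976
grip_force: 0.0
```

Call:
send_rows:
  rows:
    - {"hand": 87,"x": -4,"y": -45,"z": 0,"roll": 0}
    - {"hand": 87,"x": -4,"y": -45,"z": 0,"roll": 0}
    - {"hand": 87,"x": -4,"y": -45,"z": 0,"roll": 0}
    - {"hand": 87,"x": -4,"y": -45,"z": 0,"roll": 0}
    - {"hand": 87,"x": -5,"y": -45,"z": 0,"roll": 0}
    - {"hand": 87,"x": -5,"y": -45,"z": 0,"roll": 0}
    - {"hand": 87,"x": -5,"y": -45,"z": 0,"roll": 0}
    - {"hand": 87,"x": -5,"y": -45,"z": 0,"roll": 0}
    - {"hand": 87,"x": 0,"y": -38,"z": 0,"roll": 0}
    - {"hand": 87,"x": 0,"y": 0,"z": 0,"roll": 0}

```text
time: 25.3
position: [0.5923, -0.3259, 0.3096]
tool_rot: [2.085, 2.347, -0.007]
ft_force: [0.3, -1.5, -0.7]
grip_width: 1.002
grip_force: 0.0
```

```bash
python3 - <<'E'
from h import *
w=wsnap("w8");s=snap("side","s8");cw,cd=lc("w8"),get_calibration("side")
for col in R:
    b=blob(w,col,0,240);bs=blob(s,col,0);print(col,b,bs)
    for q in b[:1]:print(np.round(atz(cw,*q[0],.053),4))
    for q in bs: print(" s",np.round(atz(cd,*q[0],.048),4))
E
```

```text
[ 0.5923 -0.3259  0.3096] [ 2.085  2.347 -0.007] [-0.14  0.47  0.87  1.38 -0.35  1.45  0.83] 25.3
green [(array([327.1, 183.3]), np.int32(1507))] [(array([228.8, 144.6]), np.int32(717)), (array([281.7, 184.2]), np.int32(528)), (array([356.8, 294.5]), np.int32(256))]
[ 0.5956 -0.3254  0.053 ]
 s [0.3366 0.4344 0.048 ]
 s [0.4876 0.1651 0.048 ]
 s [ 0.5951 -0.3326  0.048 ]
orange [(array([483.6, 236.8]), np.int32(97)), (array([162.8, 236.8]), np.int32(92))] [(array([138.6,  36.6]), np.int32(3518)), (array([ 94.8, 111.4]), np.int32(1315)), (array([315.1, 173.3]), np.int32(541))]
[ 0.8068 -0.3713  0.053 ]
 s [0.0166 1.4114 0.048 ]
 s [-0.1824  0.8112  0.048 ]
 s [0.6209 0.1829 0.048 ]
```

Call:
send_rows:
  rows:
    - {"hand": 87,"x": 0,"y": -5,"z": -20,"roll": 0}
    - {"hand": 87,"x": 0,"y": 0,"z": -40,"roll": 0}
    - {"hand": 87,"x": 0,"y": 0,"z": -40,"roll": 0}
    - {"hand": 87,"x": 0,"y": 0,"z": -20,"roll": 0}
    - {"hand": 87,"x": 0,"y": 0,"z": 0,"roll": 0}
    - {"hand": 87,"x": 0,"y": 0,"z": 0,"roll": 0}

```text
time: 26.0
position: [0.597, -0.3217, 0.1893]
tool_rot: [-2.072, -2.362, -0.001]
ft_force: [0.2, 0.3, -0.1]
grip_width: 0.999
grip_force: 0.0
```

Call:
send_rows:
  rows:
    - {"hand": 87,"x": -1,"y": -6,"z": -20,"roll": 0}
    - {"hand": 87,"x": 0,"y": 0,"z": -35,"roll": 0}
    - {"hand": 87,"x": 0,"y": 0,"z": -28,"roll": 0}
    - {"hand": 87,"x": 0,"y": 0,"z": -15,"roll": 0}
    - {"hand": 87,"x": 0,"y": 0,"z": 0,"roll": 0}
    - {"hand": 40,"x": 0,"y": 0,"z": 0,"roll": 0}
    - {"hand": 40,"x": 0,"y": 0,"z": 0,"roll": 0}
    - {"hand": 40,"x": 0,"y": 0,"z": 0,"roll": 0}
    - {"hand": 40,"x": 0,"y": 0,"z": 0,"roll": 0}
    - {"hand": 40,"x": 0,"y": 0,"z": 0,"roll": 0}

```text
time: 27.0
position: [0.5953, -0.3292, 0.091]
tool_rot: [2.074, 2.359, 0.001]
ft_force: [0.2, -0.5, 3.5]
grip_width: 0.638
grip_force: 15.0
```

Call:
send_rows:
  rows:
    - {"hand": 40,"x": 0,"y": 0,"z": 20,"roll": 0}
    - {"hand": 40,"x": 0,"y": 0,"z": 45,"roll": 0}
    - {"hand": 40,"x": 0,"y": 0,"z": 45,"roll": 0}
    - {"hand": 40,"x": 0,"y": 0,"z": 45,"roll": 0}
    - {"hand": 40,"x": -3,"y": 15,"z": 35,"roll": 0}
    - {"hand": 40,"x": -7,"y": 35,"z": 10,"roll": 0}
    - {"hand": 40,"x": -8,"y": 40,"z": 0,"roll": 0}
    - {"hand": 40,"x": -8,"y": 40,"z": 0,"roll": 0}
    - {"hand": 40,"x": -8,"y": 40,"z": 0,"roll": 0}
    - {"hand": 40,"x": -8,"y": 40,"z": 0,"roll": 0}

```text
time: 28.0
position: [0.5522, -0.1176, 0.2903]
tool_rot: [-2.074, -2.358, -0.0]
ft_force: [0.6, 1.0, -0.5]
grip_width: 0.641
grip_force: 15.0
```

Call:
send_rows:
  rows:
    - {"hand": 40,"x": -8,"y": 40,"z": 0,"roll": 0}
    - {"hand": 40,"x": -8,"y": 40,"z": 0,"roll": 0}
    - {"hand": 40,"x": -8,"y": 40,"z": 0,"roll": 0}
    - {"hand": 40,"x": -8,"y": 40,"z": 0,"roll": 0}
    - {"hand": 40,"x": -8,"y": 40,"z": 0,"roll": 0}
    - {"hand": 40,"x": -8,"y": 40,"z": 0,"roll": 0}
    - {"hand": 40,"x": -6,"y": 25,"z": 0,"roll": 0}
    - {"hand": 40,"x": -3,"y": 14,"z": 0,"roll": 0}
    - {"hand": 40,"x": 0,"y": 0,"z": 0,"roll": 0}
    - {"hand": 40,"x": 0,"y": 0,"z": 0,"roll": 0}

```text
time: 29.0
position: [0.4964, 0.1582, 0.2903]
tool_rot: [2.076, 2.357, -0.001]
ft_force: [-0.2, -0.4, -0.9]
grip_width: 0.639
grip_force: 15.0
```

Call:
send_rows:
  rows:
    - {"hand": 40,"x": 0,"y": 2,"z": -30,"roll": 0}
    - {"hand": 40,"x": 0,"y": 0,"z": -40,"roll": 0}
    - {"hand": 40,"x": 0,"y": 0,"z": -40,"roll": 0}
    - {"hand": 40,"x": 0,"y": 0,"z": -35,"roll": 0}
    - {"hand": 40,"x": 0,"y": 0,"z": -20,"roll": 0}
    - {"hand": 40,"x": 0,"y": 0,"z": -12,"roll": 0}
    - {"hand": 40,"x": 0,"y": 0,"z": -7,"roll": 0}
    - {"hand": 40,"x": 0,"y": 0,"z": -3,"roll": 0}
    - {"hand": 40,"x": 0,"y": 0,"z": 0,"roll": 0}
    - {"hand": 40,"x": 0,"y": 0,"z": 0,"roll": 0}

```text
time: 30.0
position: [0.4966, 0.1621, 0.1043]
tool_rot: [-2.074, -2.359, -0.003]
ft_force: [-0.4, -0.3, -0.7]
grip_width: 0.638
grip_force: 15.0
```

Call:
send_rows:
  rows:
    - {"hand": 40,"x": 0,"y": 0,"z": -1.5,"roll": 0}
    - {"hand": 40,"x": 0,"y": 0,"z": -1.5,"roll": 0}
    - {"hand": 40,"x": 0,"y": 0,"z": -1,"roll": 0}
    - {"hand": 40,"x": 0,"y": 0,"z": 0,"roll": 0}
    - {"hand": 40,"x": 0,"y": 0,"z": 0,"roll": 0}

```text
time: 30.5
position: [0.4959, 0.1619, 0.0993]
tool_rot: [-2.074, -2.359, 0.0]
ft_force: [-0.3, 0.4, -0.1]
grip_width: 0.644
grip_force: 15.0
```

Call:
send_rows:
  rows:
    - {"hand": 40,"x": 0,"y": 0,"z": -0.8,"roll": 0}
    - {"hand": 40,"x": 0,"y": 0,"z": -0.7,"roll": 0}
    - {"hand": 40,"x": 0,"y": 0,"z": 0,"roll": 0}
    - {"hand": 40,"x": 0,"y": 0,"z": 0,"roll": 0}

```text
time: 30.9
position: [0.496, 0.1619, 0.0989]
tool_rot: [-2.074, -2.358, -0.0]
ft_force: [-3.7, -0.5, 9.1]
grip_width: 0.635
grip_force: 15.0
```

Call:
send_rows:
  rows:
    - {"hand": 78,"x": 0,"y": 0,"z": 0,"roll": 0}
    - {"hand": 78,"x": 0,"y": 0,"z": 0,"roll": 0}
    - {"hand": 78,"x": 0,"y": 0,"z": 0,"roll": 0}
    - {"hand": 78,"x": 0,"y": 0,"z": 15,"roll": 0}
    - {"hand": 78,"x": 0,"y": 0,"z": 35,"roll": 0}
    - {"hand": 78,"x": 0,"y": 0,"z": 50,"roll": 0}
    - {"hand": 78,"x": 0,"y": 0,"z": 50,"roll": 0}
    - {"hand": 78,"x": 0,"y": -40,"z": 45,"roll": 0}
    - {"hand": 78,"x": 0,"y": -45,"z": 45,"roll": 0}
    - {"hand": 78,"x": 0,"y": -45,"z": 45,"roll": 0}

```text
time: 31.9
position: [0.4956, 0.0563, 0.3586]
tool_rot: [-2.074, -2.359, -0.003]
ft_force: [0.2, -0.6, 0.3]
grip_width: 0.892
grip_force: 0.0
```

Call:
send_rows:
  rows:
    - {"hand": 25,"x": 0,"y": -25,"z": 40,"roll": 0}
    - {"hand": 25,"x": 0,"y": 0,"z": 0,"roll": 0}
    - {"hand": 25,"x": 0,"y": 0,"z": 0,"roll": 0}

```text
time: 32.2
position: [0.4961, 0.0321, 0.3975]
tool_rot: [-2.077, -2.357, -0.005]
ft_force: [-0.5, 0.7, -0.8]
grip_width: 0.712
grip_force: 0.0
```

```bash
python3 - <<'E'
from h import *
i=wsnap("w9",1.25); s=snap("scene","sc9");t=snap("side","sd9")
a=cv2.imread("pics/w9.png");a[300:500,0:240]=cv2.resize(s[135:235,305:425],(240,200));a[300:500,560:800]=cv2.resize(t[130:330,245:485],(240,200));cv2.imwrite("pics/m9.png",a)
E
```

```text
[0.4961 0.0321 0.3975] [-2.077 -2.357 -0.005] [-0.89 -0.08  0.73  1.67  0.05  1.53 -0.03] 32.2
```

View pics/m9.png

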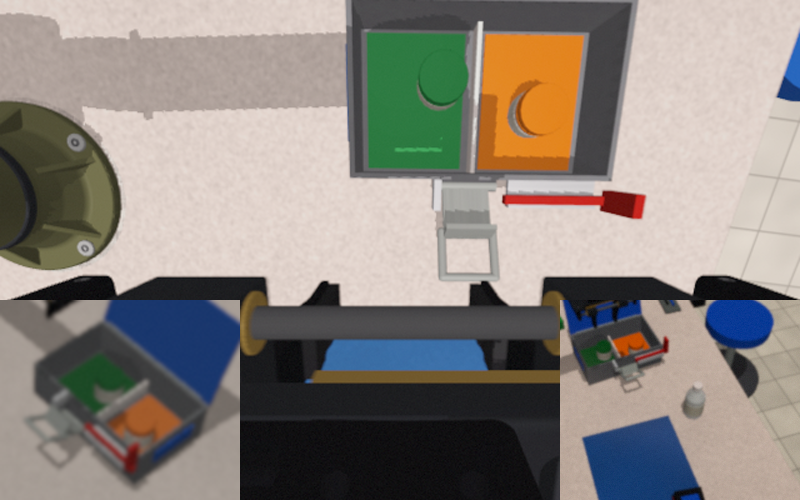

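The green cup top at (443,78) sits right and back of where I put it, since the mat spans cols 365-465. The orange cup at (540,108) is fine, and both are upright. Checking whether green is still properly on its mat.

```bash
python3 - <<'E'
from h import *
c=lc("w9")
for n,u,v,m in(("g",443,78,(.495,.172)),("o",541,109,(.638,.188))):
    p=atz(c,u/1.25,v/1.25,.062)[:2];d=p-m;print(n,p,"rel mat along ex,ey",d@[.9923,.1236],d@[-.1236,.9923])
k=lambda u,v:atz(c,u/1.25,v/1.25,.008)[:2]
cs=[k(366,32),k(466,35),k(365,170),k(461,170)];print("green mat",np.round(cs,3).tolist(),np.mean(cs,0))
E
```

```text
g [0.51854789 0.19314   ] rel mat along ex,ey 0.02597947380334723 0.018066705228277326
o [0.63308316 0.17555275] rel mat along ex,ey -0.006417457868404339 -0.01174368762729963
green mat [[0.422, 0.244], [0.543, 0.256], [0.438, 0.082], [0.563, 0.098]] [0.49158286 0.16985738]
```

Green is 26 mm off the mat's centre. Its full footprint is still on the mat and it is upright, so I'll leave it. Now back to the lid bar.

Call:
send_rows:
  rows:
    - {"hand": 25,"x": 0,"y": 0,"z": 25,"roll": -8.2}
    - {"hand": 25,"x": 0,"y": 0,"z": 0,"roll": -8.2}
    - {"hand": 25,"x": -5,"y": 32,"z": 0,"roll": -8.2}
    - {"hand": 25,"x": -5,"y": 32,"z": 0,"roll": -8.2}
    - {"hand": 25,"x": -5,"y": 32,"z": 0,"roll": -8.2}
    - {"hand": 25,"x": -5,"y": 32,"z": 0,"roll": -8.2}
    - {"hand": 25,"x": -5,"y": 32,"z": 0,"roll": -8.2}
    - {"hand": 25,"x": -5,"y": 32,"z": 0,"roll": -8.2}
    - {"hand": 25,"x": -5,"y": 32,"z": 0,"roll": -8.2}
    - {"hand": 25,"x": -5,"y": 32,"z": 0,"roll": -8.2}

```text
time: 33.35
position: [0.4546, 0.2911, 0.4192]
tool_rot: [3.113, 0.413, -0.003]
ft_force: [0.2, -0.5, 0.3]
grip_width: 0.285
grip_force: 0.0
```

Call:
send_rows:
  rows:
    - {"hand": 25,"x": -3.5,"y": 34,"z": 0,"roll": -8}
    - {"hand": 25,"x": 0,"y": 0,"z": 0,"roll": 0}
    - {"hand": 25,"x": 0,"y": 0,"z": 0,"roll": 0}
    - {"hand": 25,"x": 0,"y": 0,"z": 0,"roll": 0}

```text
time: 33.75
position: [0.4525, 0.3222, 0.4201]
tool_rot: [3.134, 0.202, -0.001]
ft_force: [-0.4, 0.7, -1.0]
grip_width: 0.285
grip_force: 0.0
```

Call:
send_rows:
  force: 30
  rows:
    - {"hand": 25,"x": 0,"y": 1,"z": -25,"roll": 0}
    - {"hand": 25,"x": 0,"y": 0,"z": -25,"roll": 0}
    - {"hand": 25,"x": 0,"y": 0,"z": -12,"roll": 0}
    - {"hand": 25,"x": 0,"y": 0,"z": -7,"roll": 0}
    - {"hand": 25,"x": 0,"y": 0,"z": 0,"roll": 0}
    - {"hand": 0,"x": 0,"y": 0,"z": 0,"roll": 0}
    - {"hand": 0,"x": 0,"y": 0,"z": 0,"roll": 0}
    - {"hand": 0,"x": 0,"y": 0,"z": 0,"roll": 0}
    - {"hand": 0,"x": 0,"y": 0,"z": 0,"roll": 0}

```text
time: 34.65
position: [0.4528, 0.324, 0.3528]
tool_rot: [-3.134, -0.201, -0.003]
ft_force: [0.2, 0.1, 1.7]
grip_width: 0.102
grip_force: 30.0
```

Gripped. I'm reversing the arc.

Call:
send_rows:
  rows:
    - {"hand": 0,"x": 2.4,"y": -19.4,"z": 5.2,"roll": 0}
    - {"hand": 0,"x": 2.5,"y": -19.8,"z": 3.4,"roll": 0}
    - {"hand": 0,"x": 2.5,"y": -20.1,"z": 1.5,"roll": 0}
    - {"hand": 0,"x": 2.5,"y": -20.1,"z": -0.4,"roll": 0}
    - {"hand": 0,"x": 2.5,"y": -20,"z": -2.2,"roll": 0}
    - {"hand": 0,"x": 2.5,"y": -19.7,"z": -4.1,"roll": 0}
    - {"hand": 0,"x": 2.4,"y": -19.2,"z": -5.9,"roll": 0}
    - {"hand": 0,"x": 0,"y": 0,"z": 0,"roll": 0}

```text
time: 35.45
position: [0.4695, 0.1804, 0.3476]
tool_rot: [3.133, 0.192, -0.005]
ft_force: [-3.6, -2.2, 1.6]
grip_width: 0.099
grip_force: 30.0
```

Call:
send_rows:
  rows:
    - {"hand": 0,"x": 2.3,"y": -18.6,"z": -7.7,"roll": 0}
    - {"hand": 0,"x": 2.2,"y": -17.8,"z": -9.4,"roll": 0}
    - {"hand": 0,"x": 2.1,"y": -16.9,"z": -11,"roll": 0}
    - {"hand": 0,"x": 2,"y": -15.8,"z": -12.6,"roll": 0}
    - {"hand": 0,"x": 1.8,"y": -14.5,"z": -14,"roll": 0}
    - {"hand": 0,"x": 1.6,"y": -13.2,"z": -15.3,"roll": 0}
    - {"hand": 0,"x": 0,"y": 0,"z": 0,"roll": 0}

```text
time: 36.15
position: [0.4803, 0.087, 0.2768]
tool_rot: [3.134, 0.197, -0.007]
ft_force: [-1.8, -0.2, -2.9]
grip_width: 0.103
grip_force: 30.0
```

Call:
send_rows:
  rows:
    - {"hand": 0,"x": 1.5,"y": -11.7,"z": -16.5,"roll": 0}
    - {"hand": 0,"x": 1.3,"y": -10.2,"z": -17.5,"roll": 0}
    - {"hand": 0,"x": 1.1,"y": -8.5,"z": -18.4,"roll": 0}
    - {"hand": 0,"x": 0.8,"y": -6.8,"z": -19.1,"roll": 0}
    - {"hand": 0,"x": 0.6,"y": -5,"z": -19.6,"roll": 0}
    - {"hand": 0,"x": 0.4,"y": -3.2,"z": -20,"roll": 0}
    - {"hand": 0,"x": 0.1,"y": -0.9,"z": -12,"roll": 0}
    - {"hand": 0,"x": 0.1,"y": -0.4,"z": -6,"roll": 0}
    - {"hand": 0,"x": 0,"y": 0,"z": 0,"roll": 0}
    - {"hand": 0,"x": 0,"y": 0,"z": 0,"roll": 0}

```text
time: 37.15
position: [0.4857, 0.0417, 0.1494]
tool_rot: [3.134, 0.202, -0.008]
ft_force: [-5.6, -1.2, -1.8]
grip_width: 0.101
grip_force: 30.2
```

Call:
send_rows:
  rows:
    - {"hand": 0,"x": 0,"y": 0,"z": -2,"roll": 0}
    - {"hand": 0,"x": 0,"y": 0,"z": -2,"roll": 0}
    - {"hand": 0,"x": 0,"y": 0,"z": -2,"roll": 0}
    - {"hand": 0,"x": 0,"y": 0,"z": 0,"roll": 0}
    - {"hand": 0,"x": 0,"y": 0,"z": 0,"roll": 0}

```text
time: 37.65
position: [0.4858, 0.0416, 0.1443]
tool_rot: [3.134, 0.202, -0.008]
ft_force: [-7.2, -2.4, 4.4]
grip_width: 0.098
grip_force: 30.2
```

Call:
send_rows:
  rows:
    - {"hand": 0,"x": 0,"y": 0,"z": -2,"roll": 0}
    - {"hand": 0,"x": 0,"y": 0,"z": -1.5,"roll": 0}
    - {"hand": 0,"x": 0,"y": 0,"z": 0,"roll": 0}
    - {"hand": 0,"x": 0,"y": 0,"z": 0,"roll": 0}

```text
time: 38.05
position: [0.4862, 0.0415, 0.1433]
tool_rot: [-3.135, -0.202, 0.009]
ft_force: [-17.3, -3.3, 25.9]
grip_width: 0.099
grip_force: 30.3
```

Lid is shut against its stop. Now the hasp.

Call:
send_rows:
  force: 15
  rows:
    - {"hand": 28,"x": 0,"y": 0,"z": 2,"roll": 0}
    - {"hand": 28,"x": 0,"y": 0,"z": 2,"roll": 0}
    - {"hand": 28,"x": 0,"y": 0,"z": 4,"roll": 0}
    - {"hand": 28,"x": 0,"y": 0,"z": 30,"roll": 0}
    - {"hand": 28,"x": 0,"y": 0,"z": 40,"roll": 0}
    - {"hand": 20,"x": 20,"y": -12,"z": 25,"roll": 0}
    - {"hand": 20,"x": 36,"y": -24,"z": 0,"roll": 0}
    - {"hand": 20,"x": 36,"y": -24,"z": 0,"roll": 0}
    - {"hand": 20,"x": 0,"y": 0,"z": 0,"roll": 0}
    - {"hand": 20,"x": 0,"y": 0,"z": 0,"roll": 0}

```text
time: 39.05
position: [0.58, -0.0184, 0.2433]
tool_rot: [3.134, 0.199, -0.001]
ft_force: [-0.5, -0.9, 0.0]
grip_width: 0.236
grip_force: 0.0
```

Call:
send_rows:
  rows:
    - {"hand": 20,"x": -2,"y": 0,"z": -30,"roll": 0}
    - {"hand": 20,"x": 0,"y": 0,"z": -30,"roll": 0}
    - {"hand": 20,"x": 0,"y": 0,"z": -20,"roll": 0}
    - {"hand": 20,"x": 0,"y": 0,"z": -7,"roll": 0}
    - {"hand": 20,"x": 0,"y": 0,"z": 0,"roll": 0}
    - {"hand": 0,"x": 0,"y": 0,"z": 0,"roll": 0}
    - {"hand": 0,"x": 0,"y": 0,"z": 0,"roll": 0}
    - {"hand": 0,"x": 0,"y": 0,"z": 0,"roll": 0}
    - {"hand": 0,"x": 0,"y": 0,"z": 0,"roll": 0}

```text
time: 39.95
position: [0.5785, -0.0185, 0.158]
tool_rot: [3.135, 0.201, 0.005]
ft_force: [1.3, -1.7, 2.4]
grip_width: 0.106
grip_force: 15.0
```

Gripped. I'm reversing the swing.

Call:
send_rows:
  rows:
    - {"hand": 0,"x": -0.6,"y": 4.5,"z": 7,"roll": 0}
    - {"hand": 0,"x": -0.9,"y": 7.5,"z": 9.4,"roll": 0}
    - {"hand": 0,"x": -1.1,"y": 8.5,"z": 8.5,"roll": 0}
    - {"hand": 0,"x": -1.2,"y": 9.3,"z": 7.6,"roll": 0}
    - {"hand": 0,"x": -1.2,"y": 10,"z": 6.6,"roll": 0}
    - {"hand": 0,"x": -1.3,"y": 10.7,"z": 5.5,"roll": 0}
    - {"hand": 0,"x": -1.4,"y": 11.2,"z": 4.3,"roll": 0}
    - {"hand": 0,"x": -1.4,"y": 11.6,"z": 3.1,"roll": 0}
    - {"hand": 0,"x": -1.5,"y": 11.8,"z": 1.9,"roll": 0}
    - {"hand": 0,"x": -1.5,"y": 12,"z": 0.6,"roll": 0}

```text
time: 40.95
position: [0.5668, 0.0799, 0.2129]
tool_rot: [-3.135, -0.201, -0.007]
ft_force: [5.1, -11.5, 4.8]
grip_width: 0.11
grip_force: 15.0
```

Call:
send_rows:
  rows:
    - {"hand": 0,"x": -0.2,"y": 1.5,"z": 0,"roll": 0}
    - {"hand": 0,"x": -0.2,"y": 1.5,"z": 0,"roll": 0}
    - {"hand": 0,"x": 0,"y": 0,"z": 0,"roll": 0}
    - {"hand": 0,"x": 0,"y": 0,"z": 0,"roll": 0}

```text
time: 41.35
position: [0.5668, 0.0796, 0.2129]
tool_rot: [3.132, 0.198, 0.007]
ft_force: [4.5, -7.6, 8.0]
grip_width: 0.106
grip_force: 15.0
```

Call:
send_rows:
  rows:
    - {"hand": 25,"x": 0,"y": -2,"z": 0,"roll": 0}
    - {"hand": 25,"x": 0,"y": 0,"z": 0,"roll": 0}
    - {"hand": 25,"x": 0,"y": 0,"z": 20,"roll": 0}
    - {"hand": 25,"x": 0,"y": 0,"z": 35,"roll": 0}
    - {"hand": 25,"x": 0,"y": 0,"z": 35,"roll": 0}
    - {"hand": 45,"x": 30,"y": 1,"z": 0,"roll": 8.2}
    - {"hand": 45,"x": 31,"y": 1,"z": 0,"roll": 8.2}
    - {"hand": 45,"x": 31,"y": 1,"z": 0,"roll": 8.2}
    - {"hand": 45,"x": 31,"y": 1,"z": 0,"roll": 8.2}
    - {"hand": 45,"x": 31,"y": 1,"z": 0,"roll": 8.2}

```text
time: 42.35
position: [0.719, 0.0877, 0.2993]
tool_rot: [-2.857, -1.297, 0.005]
ft_force: [-0.7, 0.5, -0.1]
grip_width: 0.508
grip_force: 0.0
```

Call:
send_rows:
  rows:
    - {"hand": 45,"x": 0,"y": 0,"z": 0,"roll": 8.2}
    - {"hand": 45,"x": 0,"y": 0,"z": 0,"roll": 8.2}
    - {"hand": 45,"x": 0,"y": 0,"z": 0,"roll": 8.2}
    - {"hand": 45,"x": 0,"y": 0,"z": 0,"roll": 8.2}
    - {"hand": 45,"x": 0,"y": 0,"z": 0,"roll": 8.2}
    - {"hand": 45,"x": 0,"y": 0,"z": 0,"roll": 8}
    - {"hand": 45,"x": 0,"y": 0,"z": 0,"roll": 0}
    - {"hand": 45,"x": 0,"y": 0,"z": 0,"roll": 0}

```text
time: 43.15
position: [0.7184, 0.0865, 0.3003]
tool_rot: [-2.075, -2.355, 0.002]
ft_force: [0.4, -0.5, -0.9]
grip_width: 0.517
grip_force: 0.0
```

```bash
python3 - <<'E'
from h import *
i=wsnap("w10"); s=snap("scene","sc10");t=snap("side","sd10")
o=np.hstack([cv2.resize(s[135:235,305:425],(400,333),interpolation=cv2.INTER_CUBIC),cv2.resize(t[130:230,245:365],(400,333),interpolation=cv2.INTER_CUBIC)])
cv2.imwrite("pics/m10.png",o)
E
```

```text
[0.7184 0.0865 0.3003] [-2.075e+00 -2.355e+00  2.000e-03] [-0.46  0.5   0.46  1.24 -0.22  1.45  0.11] 43.15
```

View pics/m10.png

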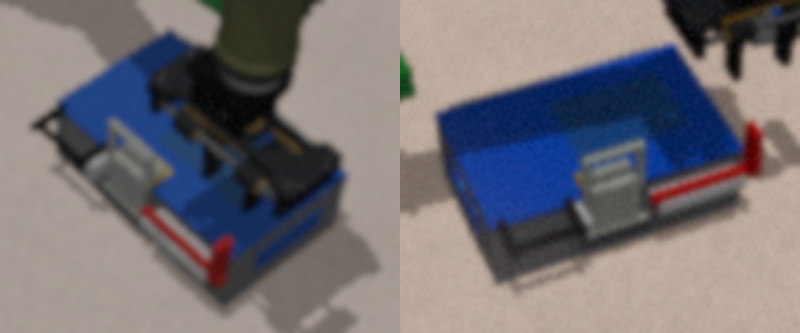

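The lid is shut and the hasp is upright at the same pixels as at the start (loop near (615,147)); the tab is at (755,135). I'll grip it.

Call:
send_rows:
  force: 20
  rows:
    - {"hand": 45,"x": 2,"y": 0,"z": -31,"roll": 0}
    - {"hand": 45,"x": 0,"y": 0,"z": -35,"roll": 0}
    - {"hand": 45,"x": 0,"y": 0,"z": -35,"roll": 0}
    - {"hand": 45,"x": 0,"y": 0,"z": -20,"roll": 0}
    - {"hand": 45,"x": 0,"y": 0,"z": 0,"roll": 0}
    - {"hand": 0,"x": 0,"y": 0,"z": 0,"roll": 0}
    - {"hand": 0,"x": 0,"y": 0,"z": 0,"roll": 0}
    - {"hand": 0,"x": 0,"y": 0,"z": 0,"roll": 0}
    - {"hand": 0,"x": 0,"y": 0,"z": 0,"roll": 0}
    - {"hand": 0,"x": 0,"y": 0,"z": 0,"roll": 0}

```text
time: 44.3
position: [0.7214, 0.0853, 0.1812]
tool_rot: [-2.074, -2.359, -0.001]
ft_force: [0.5, 0.5, 0.3]
grip_width: 0.144
grip_force: 0.0
```

Call:
send_rows:
  rows:
    - {"hand": 0,"x": -8,"y": -1,"z": 0,"roll": 0}
    - {"hand": 0,"x": -8,"y": -1,"z": 0,"roll": 0}
    - {"hand": 0,"x": -8,"y": -1,"z": 0,"roll": 0}
    - {"hand": 0,"x": -8,"y": -1,"z": 0,"roll": 0}
    - {"hand": 0,"x": -8,"y": -1,"z": 0,"roll": 0}
    - {"hand": 0,"x": -8,"y": -1,"z": 0,"roll": 0}
    - {"hand": 0,"x": -8,"y": -1,"z": 0,"roll": 0}
    - {"hand": 0,"x": -8,"y": -1,"z": 0,"roll": 0}
    - {"hand": 0,"x": 0,"y": 0,"z": 0,"roll": 0}
    - {"hand": 0,"x": 0,"y": 0,"z": 0,"roll": 0}

```text
time: 45.3
position: [0.6558, 0.0777, 0.1807]
tool_rot: [-2.072, -2.357, 0.002]
ft_force: [-2.9, 2.8, 6.9]
grip_width: 0.112
grip_force: 20.0
```

Call:
send_rows:
  rows:
    - {"hand": 0,"x": -3,"y": -0.4,"z": 0,"roll": 0}
    - {"hand": 0,"x": -3,"y": -0.4,"z": 0,"roll": 0}
    - {"hand": 0,"x": -2,"y": -0.2,"z": 0,"roll": 0}
    - {"hand": 0,"x": 0,"y": 0,"z": 0,"roll": 0}
    - {"hand": 0,"x": 0,"y": 0,"z": 0,"roll": 0}

```text
time: 45.8
position: [0.649, 0.0769, 0.1808]
tool_rot: [-2.073, -2.359, -0.001]
ft_force: [-0.6, 3.9, 5.2]
grip_width: 0.114
grip_force: 20.0
```

It slides past where it started, so home is further along. Continuing to the stop.

Call:
send_rows:
  rows:
    - {"hand": 0,"x": -2,"y": -0.3,"z": 0,"roll": 0}
    - {"hand": 0,"x": -2,"y": -0.2,"z": 0,"roll": 0}
    - {"hand": 0,"x": -2,"y": -0.3,"z": 0,"roll": 0}
    - {"hand": 0,"x": 0,"y": 0,"z": 0,"roll": 0}
    - {"hand": 0,"x": 0,"y": 0,"z": 0,"roll": 0}

```text
time: 46.3
position: [0.6462, 0.0766, 0.1811]
tool_rot: [2.07, 2.356, 0.01]
ft_force: [11.1, 3.8, 0.4]
grip_width: 0.115
grip_force: 20.0
```

That's the home stop, with about 75 mm total travel. I'll press a little more, release and retreat.

Call:
send_rows:
  rows:
    - {"hand": 0,"x": -2,"y": -0.2,"z": 0,"roll": 0}
    - {"hand": 0,"x": 0,"y": 0,"z": 0,"roll": 0}
    - {"hand": 0,"x": 0,"y": 0,"z": 0,"roll": 0}

```text
time: 46.6
position: [0.6459, 0.0766, 0.1813]
tool_rot: [2.068, 2.354, 0.015]
ft_force: [15.2, 4.8, -3.5]
grip_width: 0.116
grip_force: 20.0
```

Call:
send_rows:
  rows:
    - {"hand": 40,"x": 3.5,"y": 0,"z": 0,"roll": 0}
    - {"hand": 40,"x": 0,"y": 0,"z": 0,"roll": 0}
    - {"hand": 40,"x": 0,"y": 0,"z": 0,"roll": 0}
    - {"hand": 40,"x": 0,"y": 0,"z": 25,"roll": 0}
    - {"hand": 40,"x": 0,"y": 0,"z": 40,"roll": 0}
    - {"hand": 40,"x": 0,"y": 0,"z": 45,"roll": 0}
    - {"hand": 40,"x": -15,"y": -25,"z": 40,"roll": 0}
    - {"hand": 40,"x": -25,"y": -30,"z": 0,"roll": 0}
    - {"hand": 40,"x": -25,"y": -25,"z": 0,"roll": 0}
    - {"hand": 40,"x": 0,"y": 0,"z": 0,"roll": 0}

```text
time: 47.6
position: [0.5763, -0.011, 0.3306]
tool_rot: [-2.083, -2.35, 0.004]
ft_force: [0.2, -0.4, -0.4]
grip_width: 0.464
grip_force: 0.0
```

```bash
python3 - <<'E'
from h import *
i=wsnap("w11",1.25); s=snap("scene","sc11");t=snap("side","sd11")
a=cv2.imread("pics/w11.png");a[300:500,0:320]=cv2.resize(s[:,:],(320,200));a[300:500,480:800]=cv2.resize(t,(320,200));cv2.imwrite("pics/m11.png",a)
E
```

```text
[ 0.5763 -0.011   0.3306] [-2.083 -2.35   0.004] [-0.49  0.16  0.53  1.6  -0.08  1.41  0.16] 47.6
```

View pics/m11.png

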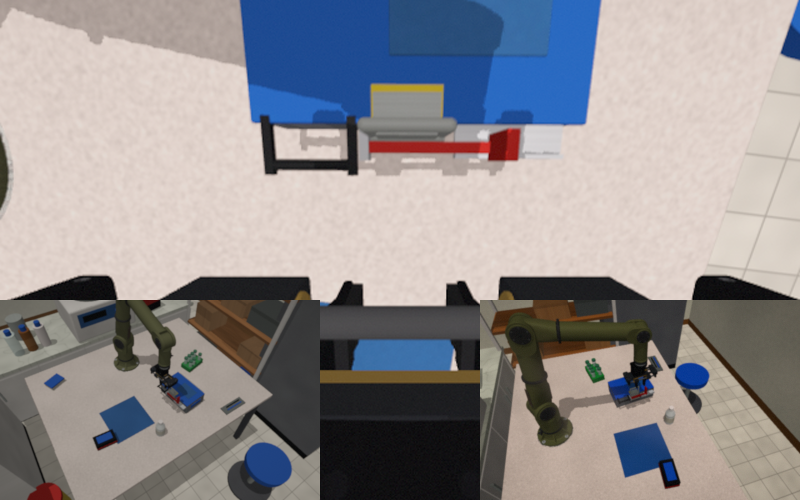

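Lid shut, hasp over the catch, lock bar across the hasp, and nothing left on the bench but the bystanders. One numeric check of the hasp, then I hand in.

```bash
python3 - <<'E'
from h import *
f=lambda n:(lambda c,i:[np.round(atz(c,u/1.25,v/1.25,z),4) for u,v,z in i])
print(f(0)(lc("w11"),[(364,124,.16),(452,125,.16),(512,144,.144),(250,123,.094),(587,123,.094)]))
E
```

```text
[array([0.5358, 0.0767, 0.16  ]), array([0.5969, 0.0835, 0.16  ]), array([0.6454, 0.0774, 0.144 ]), array([0.4289, 0.0708, 0.094 ]), array([0.7208, 0.1066, 0.094 ])]
```

```bash
python3 -c "
from bench import *
print(close_job())"
```

```text
the job is handed in; nothing more can be done
None
```

The job is done and handed in at about 48 s of the 208 s: the run had two cups, the orange near the centre of its mat and the green about 26 mm off centre but still on its mat, and the lid is shut, the hasp is back over it and the lock bar is home.

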